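# Proof-pull the bench spring gauge to its set mark

## Robot

A 6-joint arm with a two-finger parallel gripper is mounted at the origin on a cart in front of the work surface, level with it; the furniture and walls round the work are solid. World frame = base frame: x ahead of the robot, y to its left, z up, the work surface at z = 0. Lengths are in mm, angles in rad, forces in N, time in s.
With the tool pointing down it reaches from about 425 to 950 mm from the base axis. Payload 3.5 kg.
Tool frame: the origin (TCP) lies at the very end of the fingers, on their centre line; the grasp point (between the pads) lies 19 mm behind it; z points along the fingers, y is the direction in which the jaws open and shut (so a half turn about z gives the same grasp; the last joint's range is limited). The gripper opens to 85 mm and grips with 20 to 120 N. Pads are 22 mm wide; open, the fingers measure 114 mm over their backs; the gripper's body (76 mm by 85 mm) begins 54 mm behind the grasp point. The pads swing forward as they close: fully open they stand 13 mm farther back than shut.
Start: joints at [1.123, 0.286, 1.577, -0, 1.279, -0.15], TCP at [198.02, 645.286, 206.125] pointing down, gripper open.
Joint ranges: [-2.77, 2.77], [-0.9, 2.22], [0.21, 2.48], [-1.53, 4.67], [0.24, 2.81], [-2.84, 2.84]. Speed limits (rad/s): [2.79, 2.79, 3.14, 3.14, 3.14, 3.14].

## Interface

Orientations are given as a unit quaternion [w, x, y, z].
In Python, from bench import monitor, viewer, workorder gives the robot as it stands.
- The arm moves only by the tool apply_moves, never from a script. Its argument "deltas" is a list of rows, each a list of 5 numbers: the gripper's target within -1 to 1 (shut at 1, half-way at 0, fully open at -1), then the shift along the tool's x, y, z in m, then the turn about the tool's z in rad. A call has 1 to 8 rows; each row is the pose to reach, as a shift and turn from the pose commanded when the call began, along the tool's axes at that moment; what a row does not reach only later rows make up. A row lasts 1/10 s, in which the tool goes at most 50 mm and 8.59 degrees, less where a joint would pass 70% of its speed; a pose out of reach is approached as far as the arm can. A call with a gripper value outside its range is refused whole. The fingers move at their own pace and stop on an object; "squeeze" is the grip in N (left out, the last holds). Time passes only in rows, so rows that repeat a pose let the fingers close. It gives the time, the measured TCP pose, the force and the opening at its end, in the units of the state.
- monitor.state(): the state, without advancing time (a new reading comes with each control period).
- viewer.read_camera(name): name is "scene" or "top"; returns the picture (384x512x3 uint8, red, green, blue); there is no depth.
- viewer.camera_params(name): a dict with "fx", "fy", "cx", "cy" (pixels), "dist" ([k1, k2, p1, p2, k3] as OpenCV has them; the pictures are not rectified), "T" (4x4, takes a point from camera to world coordinates). Camera axes: x right, y down, z forward; pixel columns grow to the right and rows downward; lengths in mm; the calibration is good to about 2 mm. A picture is of the moment at which its call begins. camera_params takes no time and is no camera call.
- workorder.hand_in(): hands the job in, once; it reports no verdict.
The state is a dict: "clock": time; "joint_positions": joint angles; "qd": joint speeds; "joint_torque": joint torques, N m; "position": TCP position; "orientation": TCP orientation; "force": force on the tool from outside, world axes, zero at the start; "wrist_torque": the same for the moment, N m; "finger_gap": opening from 0.0 (shut) to 1.0 (fully open).
Only numpy, scipy, OpenCV 4.12 (cv2) and the standard library are available. Lean on these libraries where they do the work, as an engineer would, in place of code of your own. Each camera call takes 0.05 s, during which the arm holds its last target.

## Task

Give the bench pull gauge its check pull: clear the two vials parked in the way of its handle by standing both upright on the floor of the sample tray that has the dish in it, beside the dish, and push the gauge's drag pointer fully back to zero. Then pull the handle out until it has pushed the drag pointer level with the small set index on the scale, hold it there for a good second, and ease the handle fully home without letting it snap back, so that the drag pointer alone is left standing at the index. Leave the index and everything else where they are.

Things in the scene. Friction and masses are not known exactly. Their poses are not given: they have to be found in the camera images.
- gauge: bench pull gauge, screwed to the worktop. Origin: on the worktop under the housing; own x points from the handle to the back of the gauge (the handle is pulled toward -x), z up. Aluminium base plate x -85..+100, y +-42, 8 mm thick; grey housing x -40..+95, y +-27 mm, top at z 48 mm. White scale on the housing's top, a line every 10 mm, zero (longest line) at x +50 mm, readings grow toward -x (toward the handle).
- pull_slide (a joint): sprung slide of the gauge that carries the handle: 0 = home, grows as it is pulled out toward the gauge's -x, at most 0.085 m. Spring 3.2 N at home plus 0.18 N per mm; it runs home by itself and snaps if let go far out
- pull_bar (a point): centre of the handle's grip bar: a round steel bar 12 mm thick, 66 mm long along the gauge's y, 72 mm above the worktop (at gauge x -75 mm, y 0 when home), on two posts at y +-27 mm over a block that is 62 mm wide and has its top at z 44 mm. Nothing lies under the middle of the bar between z 44 and 66 mm. The axes are the gauge's
- pull_line (a point): point of the slide that stands over the scale at the slide's reading (gauge x = 50 mm - reading, y 0, z 50 mm)
- drag_pointer (a joint): drag pointer (peak-hold tab) on the housing, its reading along the scale: 0 = zero, up to 0.085 m toward the gauge's -x. Slides with 1.5 N friction and stays where it is left; a dog on the pull slide, behind it, pushes it outward, so that it can never read less than the slide and keeps the highest reading. With the slide home it can be pushed back to 0, where it stops
- drag_tab (a point): grip centre of the drag pointer's upright black tab: 12 x 12 mm, from z 48 to 84 mm above the worktop, this point at z 75 mm; it stands at gauge y +14 mm, x = 50 mm - reading. The axes are the gauge's
- drag_line (a point): the drag pointer's needle on the scale (gauge x = 50 mm - reading, y 0, z 50 mm)
- set_index (a joint): reading in m of the set index along the same scale: the mark to pull to. Clamped (12 N friction); must not be moved
- index_line (a point): the needle of the set index: a low dark steel clip, 10 x 9 mm, top at z 56 mm, in a slot on the gauge's -y side of the scale (y -20 mm), its needle pointing to the scale. Point at gauge x = 50 mm - reading, y 0, z 50 mm. The axes are the gauge's
- vial_big_center (a point): centre of the larger capped vial, 27 mm across, 64 mm tall, standing on the worktop in front of the handle at the start; z is its upright axis. This point is 32 mm above its foot
- vial_small_center (a point): centre of the smaller capped vial, 22 mm across, 52 mm tall, standing on the worktop in front of the handle at the start; z is its upright axis. This point is 26 mm above its foot
- tray_in (a point): centre of the inner floor of the fixed, shallow steel sample tray: 115 mm along its x by 185 mm along its y outside, walls 3 mm thick, rim 70 mm above the worktop, floor 58 mm above the worktop (it stands on four legs). It is the tray with the round dish in it; the other one of two alike, on the other side of the gauge, holds the mug
- dish_center (a point): centre of the round clear dish, 55 mm across, 14 mm tall, lying somewhere in the tray, along its length; 7 mm above its underside. Bystander
- mug: green mug 86 mm across, 122 mm with its handle, 94 mm tall, standing in the other tray; origin under its centre. Bystander
- driver: screwdriver, 134 mm long, 21 mm thick, lying on the other side of the gauge; origin on the worktop under its middle. Bystander
- tape: tan roll of tape lying flat, 64 mm across, 19 mm tall, beside the gauge; origin on the worktop under its middle. Bystander

How it is judged:
By the outcome, as a careful person would: the job done as asked, in the order asked, and still so for the second after the job is handed in, with the robot touching nothing.
It also fails if it takes over 72 s, if anything falls off the work surface, if the arm or the gripper's body presses on something with over 40 N, if the wrist force passes 120 N, or if a joint passes its speed limit or range.

## Working session

There is one attempt and no reset: what is moved stays moved. The work goes in short steps, Python scripts to look and compute and a tool call to move; the robot and the scene stay as the last step left them, time stands still between calls to the robot, and variables do not carry over. Pictures are saved under pics/ and viewed, and the job is handed in when it is done.

Besides the shell and the picture viewer there is one more tool, called after ">>>" in YAML: its name, and indented under it one key for each argument. apply_moves: Moves the arm, as the interface text tells. Its arguments: {"type":"object","properties":{"deltas":{"type":"array","items":{"type":"array","items":{"type":"number"}}},"squeeze":{"type":"number"}},"required":["deltas"]}

```bash
ls; mkdir -p pics; python3 - <<'E'
from bench import monitor, viewer
import cv2,json
for n in("scene","top"):
    im=viewer.read_camera(n); cv2.imwrite(f"pics/{n}0.png",im[:,:,::-1])
    p=viewer.camera_params(n); print(n,{k:(v.tolist() if hasattr(v,'tolist') else v) for k,v in p.items()})
print(monitor.state())
E
```

```text
pics
scene {'fx': 441.15827307947706, 'fy': 441.15827307947706, 'cx': 253.9434197498797, 'cy': 190.34968528406222, 'dist': [-0.08981370304436512, 0.0, 0.0, 0.0, 0.0], 'T': [[0.5876282018983218, -0.48199698971629, 0.6499015296475152, -209.1323521326259], [-0.8090800531771482, -0.3590462749426166, 0.4652689974635045, -561.9255439552167], [0.009086467113723528, -0.7992275485456353, -0.6009598670137013, 822.7351718371923], [0.0, 0.0, 0.0, 1.0]]}
top {'fx': 392.5835962066822, 'fy': 392.5835962066822, 'cx': 254.75242073543305, 'cy': 187.39188001295594, 'dist': [0.032946443922817564, 0.0, 0.0, 0.0, 0.0], 'T': [[-0.006831905458631642, -0.9943841464353739, 0.10561010550982967, 463.69020102914413], [-0.9997475571394078, 0.009052763824951175, 0.020563790042597934, 7.749030486451967], [-0.02140437015169367, -0.10544295512324513, -0.9941949688835117, 1324.226055621441], [0.0, 0.0, 0.0, 1.0]]}
{'clock': 0.1, 'joint_positions': array([ 1.12301434e+00,  2.87125072e-01,  1.57805912e+00, -1.10240125e-05,
        1.27859723e+00, -1.49971489e-01]), 'qd': array([-0.00047918, -0.00072447, -0.00462923,  0.0005667 ,  0.00065023,
       -0.00130665]), 'joint_torque': array([ 6.69983474e-04, -4.07296550e+01, -2.93698347e+01, -1.23488476e-04,
        3.38886741e-03, -3.53651934e-06]), 'position': array([197.73083789, 644.69905195, 204.83811604]), 'orientation': array([-3.17195222e-04,  1.48353923e-01,  9.88933727e-01, -1.04742100e-03]), 'force': array([ 0.77735686, -1.21971174, -0.1324364 ]), 'wrist_torque': array([0.01001188, 0.0897423 , 0.05285617]), 'finger_gap': 0.9984892428023148}
```

View pics/scene0.png

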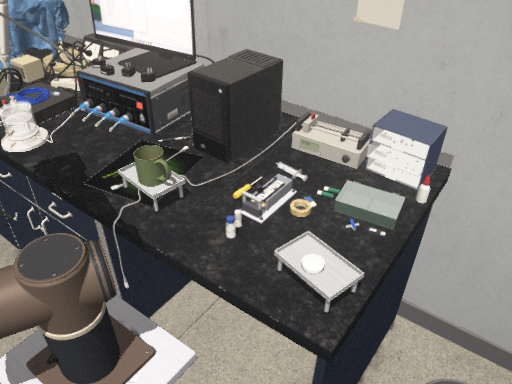

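View pics/top0.png

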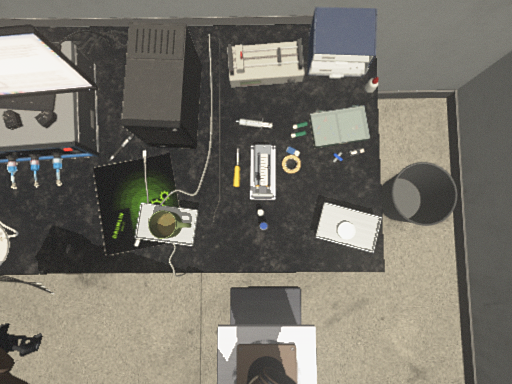

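The scene view shows the gauge at about (267,195), the vials at (231,228) and (239,217), the dish tray at (318,265) and the mug tray at (152,178). In the top view the gauge is at (262,172), the vials at (263,226) and (261,212), and the dish at (346,230). I'll enlarge both.

```bash
python3 - <<'E'
import cv2
t=cv2.imread("pics/top0.png"); s=cv2.imread("pics/scene0.png")
cv2.imwrite("pics/tc.png",cv2.resize(t[135:255,220:390],None,fx=4.7,fy=4.7,interpolation=cv2.INTER_CUBIC))
cv2.imwrite("pics/tg.png",cv2.resize(t[140:235,235:310],None,fx=6,fy=6,interpolation=cv2.INTER_CUBIC))
cv2.imwrite("pics/sg.png",cv2.resize(s[160:245,215:325],None,fx=7,fy=7,interpolation=cv2.INTER_CUBIC))
E
```

```text
(no output)
```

View pics/tc.png

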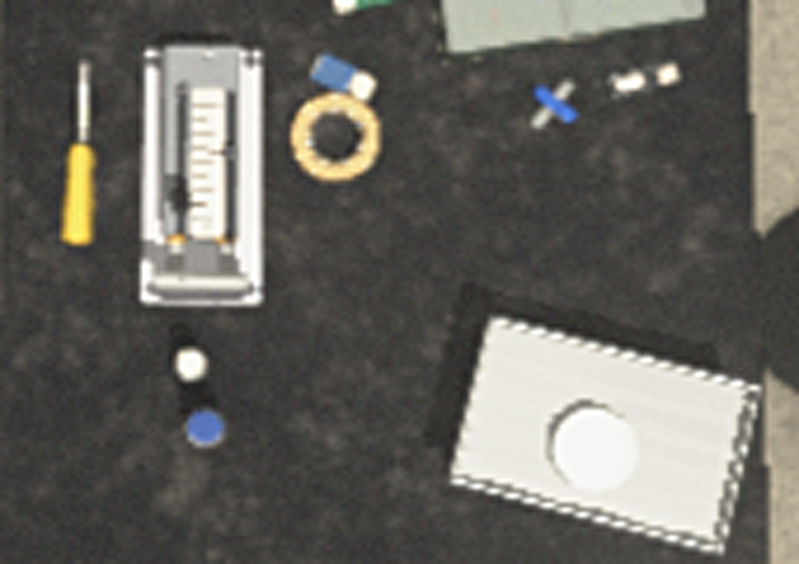

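View pics/tg.png

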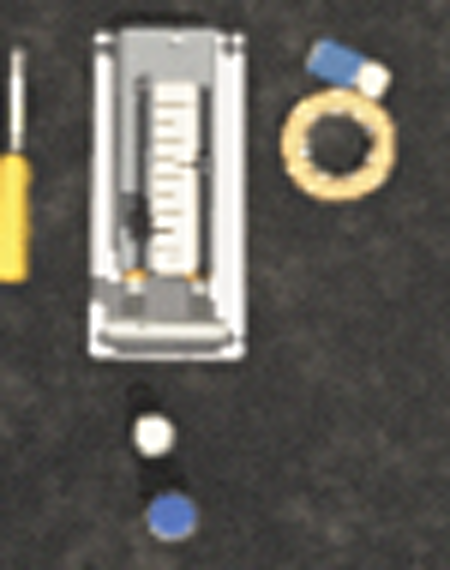

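View pics/sg.png

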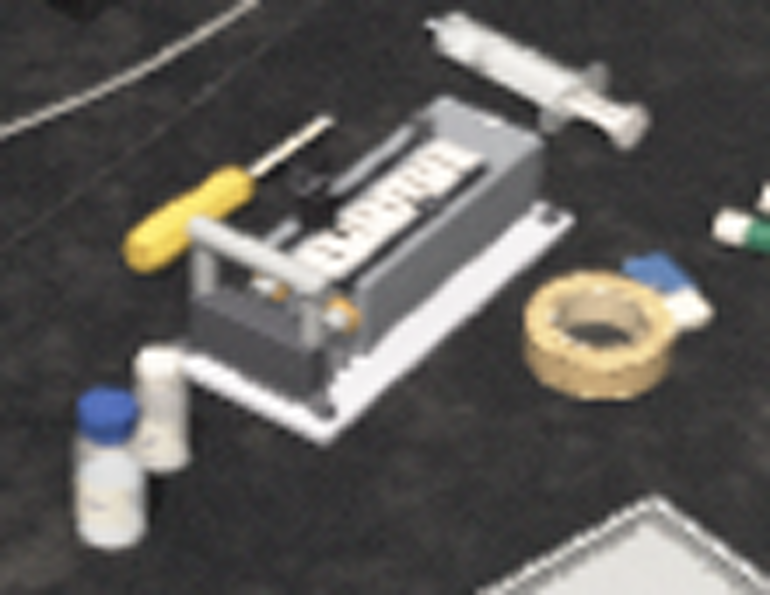

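```bash
cat > h.py <<'E'
import numpy as np,cv2
from bench import monitor, viewer
P={n:viewer.camera_params(n) for n in("scene","top")}
def K(p): return np.array([[p['fx'],0,p['cx']],[0,p['fy'],p['cy']],[0,0,1.]])
def plane(n,uv,z):
    p=P[n];T=np.array(p['T'])
    u=cv2.undistortPoints(np.array(uv,float).reshape(-1,1,2),K(p),np.array(p['dist'])).reshape(-1,2)
    d=np.c_[u,np.ones(len(u))]@T[:3,:3].T
    o=T[:3,3]; return o+d*((z-o[2])/d[:,2])[:,None]
def proj(n,X):
    p=P[n];Ti=np.linalg.inv(np.array(p['T']))
    return cv2.projectPoints(np.array(X,float).reshape(-1,1,3),cv2.Rodrigues(Ti[:3,:3])[0],Ti[:3,3],K(p),np.array(p['dist']))[0].reshape(-1,2)
def avg(n,k): return np.mean([viewer.read_camera(n).astype(np.float32) for _ in range(k)],0)
E
python3 - <<'E'
from h import *
for n in("top","scene"):
    a=avg(n,6); np.save(f"pics/{n}A.npy",a)
t=np.load("pics/topA.npy"); print("noise",np.std(t-viewer.read_camera("top")))
up=8
hsv=cv2.cvtColor(t.astype(np.uint8),cv2.COLOR_RGB2HSV)
T8=cv2.resize(t,None,fx=up,fy=up,interpolation=cv2.INTER_CUBIC)
def px(c): return (np.array(c)+0.5)/up-0.5
h8=cv2.cvtColor(np.clip(T8,0,255).astype(np.uint8),cv2.COLOR_RGB2HSV)
def comp(m,roi,name,z):
    x0,y0,x1,y1=[v*up for v in roi]; mm=np.zeros_like(m);mm[y0:y1,x0:x1]=m[y0:y1,x0:x1]
    cs,_=cv2.findContours(mm,cv2.RETR_EXTERNAL,cv2.CHAIN_APPROX_NONE)
    c=max(cs,key=cv2.contourArea); 
    W=plane("top",px(c.reshape(-1,2)),z)[:,:2].astype(np.float32)
    r=cv2.minAreaRect(W); (cx,cy),rad=cv2.minEnclosingCircle(W)
    M=cv2.moments(W.reshape(-1,1,2)); 
    print(name,"rect",np.round(r[0],1),np.round(r[1],1),round(r[2],2),"centroid",round(M['m10']/M['m00'],1),round(M['m01']/M['m00'],1),"rad",round(rad,1))
br=(h8[...,2]>120).astype(np.uint8)*255
sat=((h8[...,1]>110)&(h8[...,0]>95)&(h8[...,0]<130)&(h8[...,2]>80)).astype(np.uint8)*255
comp(br,(245,140,280,202),"plate",8)
comp(br,(255,203,267,219),"small cap",52)
comp(sat,(255,218,270,235),"big cap",64)
comp(br,(310,195,385,260),"tray rim",70)
whi=(h8[...,2]>235).astype(np.uint8)*255
comp(whi,(330,215,362,245),"dish",72)
tan=((h8[...,1]>50)&(h8[...,0]>8)&(h8[...,0]<25)&(h8[...,2]>120)).astype(np.uint8)*255
comp(tan,(278,150,305,178),"tape",19)
yel=((h8[...,1]>130)&(h8[...,2]>120)).astype(np.uint8)*255
comp(yel,(230,148,244,190),"driver",10)
E
```

```text
noise 2.653075
plate rect [656.6   8.6] [ 88.8 189.7] 89.29 centroid 655.4 7.9 rad 101.4
small cap rect [518.2  16.8] [21.4 22.2] 89.57 centroid 518.4 17.1 rad 11.7
big cap rect [476.1   8.1] [20.4 17.9] 56.04 centroid 475.8 7.9 rad 10.8
tray rim rect [ 468.9 -260.8] [189.2 118.8] 74.72 centroid 468.8 -260.4 rad 109.9
dish rect [ 451.9 -255.6] [102.6  65. ] 76.72 centroid 450.0 -251.8 rad 51.6
tape rect [681.8 -87.1] [65.  64.6] 89.34 centroid 681.5 -87.4 rad 33.9
driver rect [642.8  96.8] [22.5 73.4] 86.5 centroid 641.4 96.9 rad 36.8
```

```bash
cat > prof.py <<'E'
from h import *
import sys
O=np.array([649.1,8.7]);yaw=np.radians(-0.7)
def g2w(x,y,z):
    c,s=np.cos(yaw),np.sin(yaw); return np.c_[O[0]+c*x-s*y,O[1]+s*x+c*y,np.full(np.shape(x),float(z))]
def sample(img,n,x,y,z):
    q=proj(n,g2w(x,y,z)).astype(np.float32)
    g=cv2.cvtColor(np.clip(img,0,255).astype(np.float32),cv2.COLOR_RGB2GRAY)
    return cv2.remap(g,q[None,:,0].copy(),q[None,:,1].copy(),cv2.INTER_CUBIC)[0]
def rect(img,n,z,x0=-90,x1=105,y0=-45,y1=45,s=4):
    xs=np.arange(x1,x0,-1/s);ys=np.arange(y1,y0,-1/s)
    X,Y=np.meshgrid(xs,ys,indexing='ij')
    q=proj(n,g2w(X.ravel(),Y.ravel(),z)).astype(np.float32).reshape(*X.shape,2)
    return cv2.remap(img.astype(np.float32),q[...,0].copy(),q[...,1].copy(),cv2.INTER_CUBIC)
E
python3 - <<'E'
from prof import *
a=np.load("pics/topA.npy");b=np.load("pics/sceneA.npy")
A=rect(a,"top",50,s=3);B=rect(b,"scene",50,s=3)
im=np.hstack([A,B])[:,:,::-1].clip(0,255).astype(np.uint8)
for i in range(0,im.shape[0],30): cv2.line(im,(0,15+i),(6,15+i),(0,0,255),1)
cv2.imwrite("pics/rect.png",im);print(im.shape)
x=np.arange(100,-60,-2.)
for n,I in(("top",a),("scene",b)):
  for y in(-20,-12,-8,-3,3,7,14):
    print(n,y,sample(I,n,x,np.full_like(x,y),50).astype(int).tolist())
# dish
t8=cv2.resize(a[195:260,305:390].clip(0,255).astype(np.uint8),None,fx=8,fy=8,interpolation=cv2.INTER_CUBIC)
cv2.imwrite("pics/tray.png",t8[:,:,::-1])
E
```

```text
(585, 540, 3)
top -20 [64, 54, 65, 96, 153, 196, 193, 189, 189, 189, 189, 187, 187, 188, 188, 189, 189, 189, 187, 160, 124, 94, 75, 77, 78, 80, 81, 80, 79, 80, 81, 81, 80, 79, 80, 80, 80, 68, 55, 71, 95, 98, 103, 107, 89, 70, 69, 70, 71, 72, 72, 73, 74, 73, 73, 73, 73, 73, 73, 73, 73, 73, 74, 74, 72, 72, 73, 74, 72, 65, 59, 58, 76, 112, 157, 190, 191, 154, 113, 110]
top -12 [47, 41, 60, 96, 153, 196, 194, 189, 187, 186, 186, 187, 187, 187, 185, 184, 181, 187, 198, 225, 247, 251, 251, 250, 237, 229, 243, 252, 249, 249, 249, 249, 249, 249, 248, 248, 250, 252, 251, 256, 242, 191, 193, 245, 257, 251, 251, 251, 251, 251, 251, 252, 251, 251, 250, 250, 252, 252, 252, 251, 251, 251, 252, 252, 252, 252, 252, 252, 253, 257, 248, 229, 184, 145, 138, 138, 139, 134, 129, 131]
top -8 [48, 43, 59, 89, 143, 194, 215, 209, 185, 181, 185, 186, 186, 186, 185, 185, 184, 189, 199, 224, 246, 249, 249, 248, 221, 204, 232, 251, 246, 245, 244, 245, 246, 245, 230, 221, 237, 248, 247, 251, 240, 200, 202, 243, 238, 224, 240, 249, 247, 246, 245, 246, 247, 245, 231, 227, 242, 249, 247, 246, 246, 247, 247, 245, 24
[... 3734 characters left out ...]
, 183, 179, 169, 149, 138, 139, 141, 151, 152, 155, 170, 173, 165, 162, 157, 155, 152, 154, 152, 142, 148, 153, 148, 159, 163, 169, 174, 170, 161, 150, 150, 152, 146, 155, 153, 152, 167, 167, 169, 151, 108, 71, 49, 49, 63, 82, 98, 111, 138, 154, 164, 179, 174, 172, 173, 165, 161, 186, 215, 228, 231, 228, 216, 192, 163, 154]
scene 14 [50, 56, 66, 88, 133, 168, 183, 184, 184, 184, 182, 175, 161, 142, 120, 99, 89, 85, 84, 85, 92, 96, 100, 109, 111, 116, 126, 128, 123, 114, 111, 105, 96, 95, 96, 98, 106, 109, 113, 120, 118, 115, 107, 105, 101, 92, 88, 78, 62, 39, 30, 32, 34, 36, 38, 40, 41, 41, 43, 41, 42, 68, 94, 109, 114, 111, 107, 99, 102, 110, 135, 182, 214, 230, 232, 229, 215, 187, 142, 99]
```

View pics/rect.png

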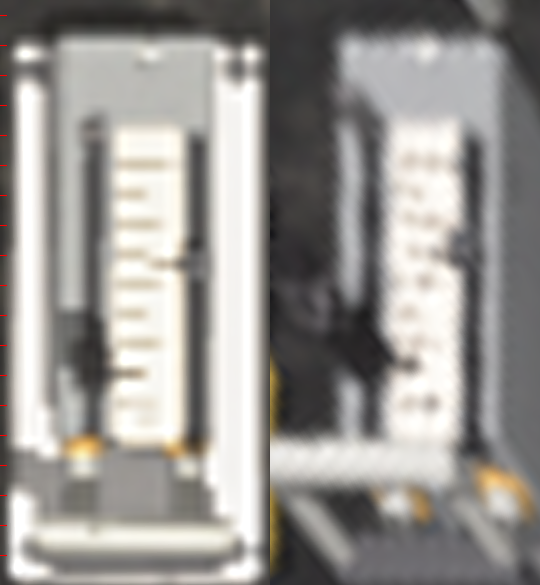

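View pics/tray.png

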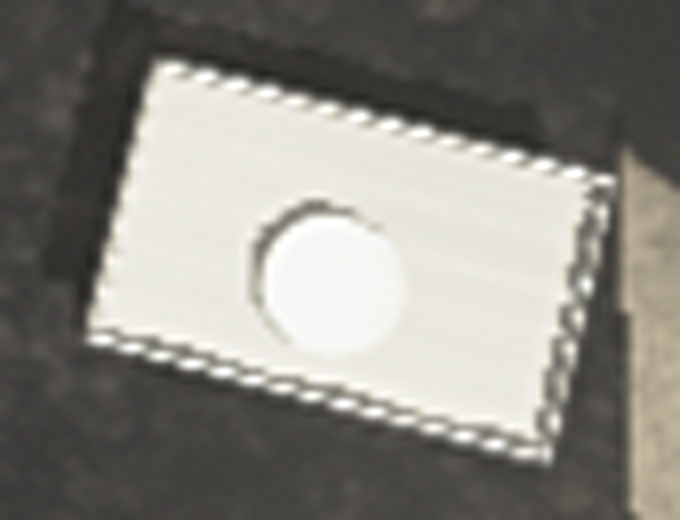

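```bash
python3 - <<'E'
from h import *
d=(np.array([335,284])+.5)/8-.5+[305,195]
D=plane("top",d,72)[0];print("dish",D)
c=np.array([468.9,-260.8]);a=np.radians(74.72);u=np.array([np.cos(a),np.sin(a)]);v=np.array([u[1],-u[0]])
print("dish in tray: along",(D[:2]-c)@u,"across",(D[:2]-c)@v)
# check vs scene: dish and vial tops
print(proj("scene",[[*D[:2],72],[476,8,64],[518.3,17,52],[476,8,0],[574,9.6,72],[*(c+u*92.5+v*57.5),70],[*(c+u*92.5-v*57.5),70],[*(c-u*92.5-v*57.5),70],[*(c-u*92.5+v*57.5),70]]).round(1).tolist())
for al,ac in((50,-22),(50,22),(60,-27),(60,27)): print(al,ac,c+u*al+v*ac)
E
```

```text
dish [ 458.94626744 -254.22863273   72.        ]
dish in tray: along 3.715895700223087 across -11.333656904499215
[[312.4, 261.9], [229.2, 217.4], [236.4, 211.4], [229.8, 235.2], [250.7, 196.6], [307.0, 230.3], [272.7, 250.2], [328.4, 297.5], [363.0, 272.7]]
50 -22 [ 460.85452868 -206.76972709]
50 22 [ 503.2991053  -218.36532604]
60 -27 [ 458.66664473 -195.8055507 ]
60 27 [ 510.75771605 -210.03651305]
```

```bash
cat >> h.py <<'E'
from scipy.spatial.transform import Rotation as Ro
def go(*targets):
    s=monitor.state();q=s['orientation'];R=Ro.from_quat([q[1],q[2],q[3],q[0]])
    p=s['position']
    print("t",round(s['clock'],2),"pos",p.round(1),"F",s['force'].round(1),"gap",round(s['finger_gap'],3),"yax",R.as_matrix()[:,1].round(3),"q",s['joint_positions'].round(2))
    for t in targets:
        d=R.inv().apply(np.array(t)-p)
        print(t,"delta tool m",(d/1000).round(4).tolist(),"norm",np.linalg.norm(d).round(0))
E
python3 - <<'E'
from h import *
go((410,330,205),(476,8,200),(518.3,17,200))
E
```

```text
t 0.75 pos [198.  645.3 206.2] F [-0.7  0.4  0.5] gap 1.002 yax [0.293 0.956 0.   ] q [ 1.12  0.29  1.58  0.    1.28 -0.15]
(410, 330, 205) delta tool m [-0.2952, -0.2392, 0.0012] norm 380.0
(476, 8, 200) delta tool m [-0.4528, -0.5277, 0.0061] norm 695.0
(518.3, 17, 200) delta tool m [-0.4906, -0.5067, 0.0061] norm 705.0
```

>>> apply_moves:
  deltas:
    - [-1,-0.295,-0.239,0,0]
    - [-1,-0.295,-0.239,0,0]
    - [-1,-0.295,-0.239,0,0]
    - [-1,-0.295,-0.239,0,0]
    - [-1,-0.295,-0.239,0,0]
    - [-1,-0.295,-0.239,0,0]
    - [-1,-0.295,-0.239,0,0]
    - [-1,-0.295,-0.239,0,0]
  squeeze: 40

```text
clock: 1.55
position: [411.4, 327.6, 206.5]
orientation: [0.001, 0.149, 0.989, -0.0]
force: [-0.2, 0.2, -0.1]
finger_gap: 0.998
```

```bash
python3 - <<'E'
from h import *
go((476,8,200),(476,8,100),(476,8,22))
E
```

```text
t 1.55 pos [411.4 327.6 206.5] F [-0.2  0.2 -0.1] gap 0.998 yax [0.296 0.955 0.   ] q [ 0.48 -0.05  1.94 -0.    1.25 -0.79]
(476, 8, 200) delta tool m [-0.1562, -0.2862, 0.0066] norm 326.0
(476, 8, 100) delta tool m [-0.156, -0.2863, 0.1066] norm 343.0
(476, 8, 22) delta tool m [-0.156, -0.2863, 0.1846] norm 375.0
```

>>> apply_moves:
  deltas:
    - [-1,-0.156,-0.287,0.05,0]
    - [-1,-0.156,-0.287,0.05,0]
    - [-1,-0.156,-0.287,0.05,0]
    - [-1,-0.156,-0.287,0.05,0]
    - [-1,-0.156,-0.287,0.05,0]
    - [-1,-0.156,-0.287,0.05,0]
    - [-1,-0.156,-0.287,0.05,0]
    - [-1,-0.156,-0.287,0.09,0]

```text
clock: 2.35
position: [480.3, 5.7, 121.2]
orientation: [0.007, 0.151, 0.989, -0.001]
force: [1.1, -0.4, -0.2]
finger_gap: 0.999
```

```bash
python3 - <<'E'
from h import *
go((476,8,100),(476,8,22))
E
```

```text
t 2.35 pos [480.3   5.7 121.2] F [ 1.1 -0.4 -0.2] gap 0.999 yax [0.298 0.954 0.001] q [-0.2  -0.07  2.13 -0.    1.07 -1.47]
(476, 8, 100) delta tool m [0.0051, 0.0009, 0.0212] norm 22.0
(476, 8, 22) delta tool m [0.0062, 0.0009, 0.0991] norm 99.0
```

>>> apply_moves:
  deltas:
    - [-1,0,0,0.02,0]
    - [-1,0,0,0.02,0]
    - [-1,0,0,0.02,0]

```text
clock: 2.65
position: [475.0, 10.1, 96.6]
orientation: [0.0, 0.148, 0.989, -0.0]
force: [0.6, 0.5, 1.0]
finger_gap: 0.999
```

```bash
python3 - <<'E'
from h import *
go((476,8,22))
cv2.imwrite("pics/t1.png",cv2.resize(viewer.read_camera("top")[170:260,210:320,::-1],None,fx=6,fy=6,interpolation=cv2.INTER_CUBIC))
E
```

```text
t 2.65 pos [475.   10.1  96.6] F [0.6 0.5 1. ] gap 0.999 yax [ 0.293  0.956 -0.   ] q [-0.19 -0.04  2.15 -0.    1.03 -1.47]
(476, 8, 22) delta tool m [-0.0015, -0.0017, 0.0746] norm 75.0
```

View pics/t1.png

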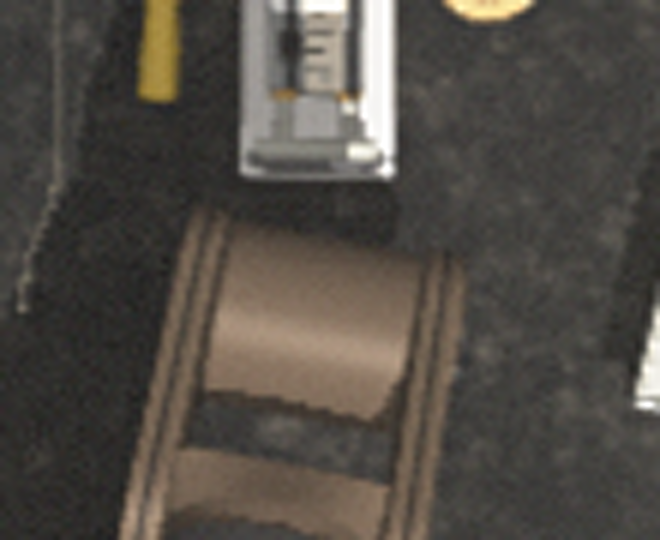

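The arm covers the vials in the top view, as I expected; only the gauge, around (320,90), stays visible. I'll descend on the big vial and grip it.

>>> apply_moves:
  deltas:
    - [-1,-0.001,-0.002,0.04,0]
    - [-1,-0.001,-0.002,0.07,0]
    - [-1,-0.001,-0.002,0.073,0]
    - [-1,-0.001,-0.002,0.073,0]
    - [0.8,-0.001,-0.002,0.073,0]
    - [0.8,-0.001,-0.002,0.073,0]
    - [0.8,-0.001,-0.002,0.073,0]
    - [0.8,-0.001,-0.002,0.073,0]

```text
clock: 3.5
position: [475.8, 7.8, 24.0]
orientation: [0.001, 0.148, 0.989, -0.0]
force: [-0.1, 1.1, -0.5]
finger_gap: 0.333
```

```bash
python3 - <<'E'
from h import *
go((476,8,22))
cv2.imwrite("pics/s1.png",cv2.resize(viewer.read_camera("scene")[160:260,180:310,::-1],None,fx=6,fy=6,interpolation=cv2.INTER_CUBIC))
E
```

```text
t 3.5 pos [475.8   7.8  24. ] F [-0.1  1.1 -0.5] gap 0.333 yax [0.293 0.956 0.   ] q [-0.2   0.09  2.18 -0.    0.87 -1.47]
(476, 8, 22) delta tool m [-0.0001, 0.0002, 0.002] norm 2.0
```

View pics/s1.png

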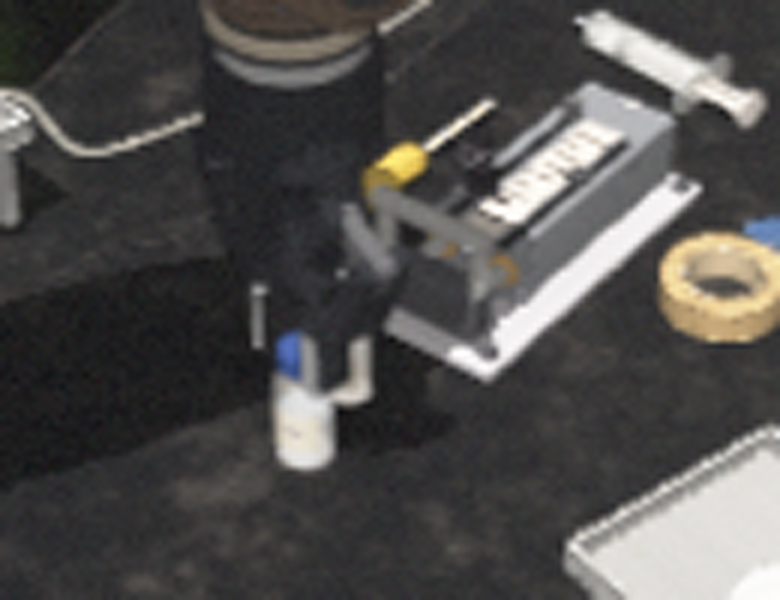

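```bash
python3 - <<'E'
from h import *
c=np.array([468.9,-260.8]);a=np.radians(74.72);u=np.array([np.cos(a),np.sin(a)]);v=np.array([u[1],-u[0]])
b=c+61*u-26*v;print(b,c+61*u+27*v)
go((476,8,160),(*b,160),(*b,84))
E
```

```text
[ 459.89483054 -195.10443757] [ 511.02125239 -209.07186358]
t 3.55 pos [476.    7.7  24.1] F [-0.6 -0.   3.2] gap 0.295 yax [ 0.293  0.956 -0.   ] q [-0.2   0.09  2.18 -0.    0.87 -1.47]
(476, 8, 160) delta tool m [-0.0002, 0.0003, -0.1359] norm 136.0
(np.float64(459.89483054245716), np.float64(-195.10443756964298), 160) delta tool m [-0.0443, -0.1986, -0.1358] norm 245.0
(np.float64(459.89483054245716), np.float64(-195.10443756964298), 84) delta tool m [-0.0442, -0.1986, -0.0598] norm 212.0
```

>>> apply_moves:
  deltas:
    - [0.8,0,0,-0.02,0]
    - [0.8,0,0,-0.06,0]
    - [0.8,0,0,-0.1,0]
    - [0.8,0,0,-0.13,0]
    - [0.8,-0.008,-0.035,-0.136,0]
    - [0.8,-0.017,-0.075,-0.136,0]
    - [0.8,-0.026,-0.115,-0.136,0]
    - [0.8,-0.035,-0.155,-0.136,0]

```text
clock: 4.35
position: [462.8, -151.8, 159.4]
orientation: [0.0, 0.148, 0.989, -0.0]
force: [0.6, 0.2, 0.7]
finger_gap: 0.291
```

```bash
python3 - <<'E'
from h import *
go((459.9,-195.1,160),(459.9,-195.1,84))
E
```

```text
t 4.35 pos [ 462.8 -151.8  159.4] F [0.6 0.2 0.7] gap 0.291 yax [0.293 0.956 0.   ] q [-0.53 -0.09  2.07  0.    1.16 -1.8 ]
(459.9, -195.1, 160) delta tool m [-0.0099, -0.0422, -0.0006] norm 43.0
(459.9, -195.1, 84) delta tool m [-0.0099, -0.0422, 0.0754] norm 87.0
```

>>> apply_moves:
  deltas:
    - [0.8,-0.005,-0.025,0,0]
    - [0.8,-0.009,-0.043,0,0]
    - [0.8,-0.009,-0.043,0.02,0]
    - [0.8,-0.009,-0.043,0.045,0]
    - [0.8,-0.009,-0.043,0.06,0]
    - [0.8,-0.009,-0.043,0.068,0]
    - [0.8,-0.009,-0.043,0.068,0]
    - [0.8,-0.009,-0.043,0.068,0]

```text
clock: 5.15
position: [459.6, -194.5, 91.8]
orientation: [0.0, 0.148, 0.989, -0.0]
force: [-0.5, 0.2, -0.1]
finger_gap: 0.29
```

```bash
python3 - <<'E'
from h import *
go((459.9,-195.1,83))
cv2.imwrite("pics/s2.png",cv2.resize(viewer.read_camera("scene")[190:310,230:380,::-1],None,fx=5,fy=5,interpolation=cv2.INTER_CUBIC))
E
```

```text
t 5.15 pos [ 459.6 -194.5   91.8] F [-0.5  0.2 -0.1] gap 0.29 yax [ 0.293  0.956 -0.   ] q [-0.6   0.03  2.1   0.    1.02 -1.88]
(459.9, -195.1, 83) delta tool m [-0.0004, -0.0005, 0.0088] norm 9.0
```

View pics/s2.png

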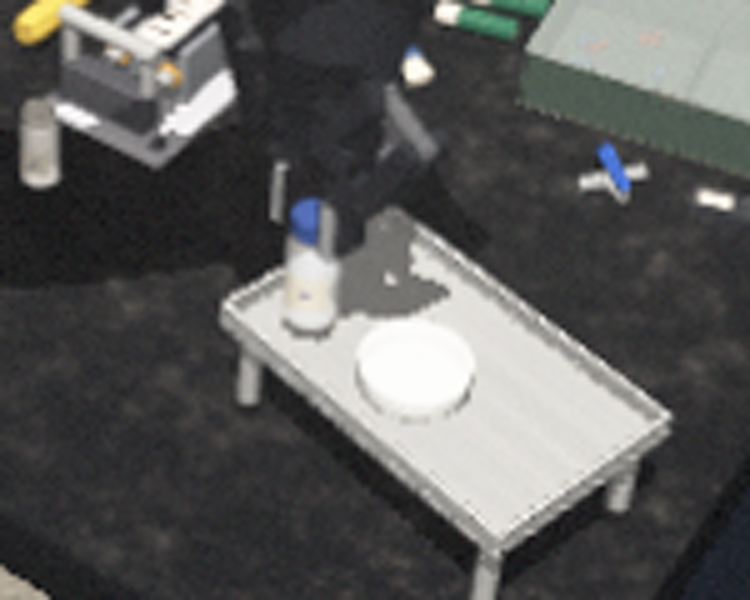

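The vial is held upright over the free end of the tray, with its base at about (312,325) beside the dish at (415,365). I'll lower it the last few millimetres gently and watch the force.

>>> apply_moves:
  deltas:
    - [0.8,0,0,0.005,0]
    - [0.8,0,0,0.008,0]
    - [0.8,0,0,0.009,0]
    - [0.8,0,0,0.009,0]

```text
clock: 5.6
position: [459.3, -194.3, 82.3]
orientation: [0.0, 0.148, 0.989, 0.0]
force: [-0.4, 0.2, -0.1]
finger_gap: 0.29
```

>>> apply_moves:
  deltas:
    - [0.8,0,0,0.001,0]
    - [0.8,0,0,0.001,0]

```text
clock: 5.8
position: [459.8, -194.6, 82.2]
orientation: [0.001, 0.148, 0.989, -0.0]
force: [-1.2, 0.7, 4.1]
finger_gap: 0.29
```

Contact shows as 4 N upward. I'll release and retreat.

>>> apply_moves:
  deltas:
    - [0.3,0,0,0,0]
    - [0.0,0,0,0,0]
    - [-0.5,0,0,0,0]
    - [-0.5,0,0,-0.02,0]
    - [-0.5,0,0,-0.06,0]
    - [-1,0,0,-0.1,0]
    - [-1,0,0,-0.11,0]
    - [-1,0,0,-0.11,0]

```text
clock: 6.6
position: [460.3, -195.1, 193.3]
orientation: [0.002, 0.148, 0.989, -0.001]
force: [-0.3, 0.4, 0.4]
finger_gap: 0.998
```

```bash
python3 - <<'E'
from h import *
go((518.3,17,180),(518.3,17,100),(518.3,17,18))
cv2.imwrite("pics/s3.png",cv2.resize(viewer.read_camera("scene")[190:310,230:380,::-1],None,fx=5,fy=5,interpolation=cv2.INTER_CUBIC))
E
```

```text
t 6.6 pos [ 460.3 -195.1  193.3] F [-0.3  0.4  0.4] gap 0.998 yax [ 0.293  0.956 -0.002] q [-0.6  -0.1   2.01 -0.    1.22 -1.88]
(518.3, 17, 180) delta tool m [0.0068, 0.2198, 0.013] norm 220.0
(518.3, 17, 100) delta tool m [0.0072, 0.2199, 0.093] norm 239.0
(518.3, 17, 18) delta tool m [0.0075, 0.22, 0.175] norm 281.0
```

View pics/s3.png

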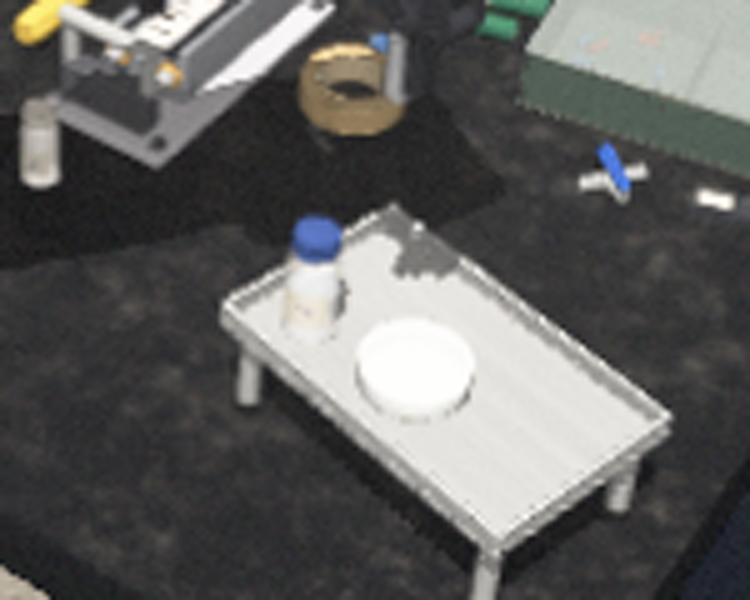

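The big vial stands upright in the tray at (315,280), clear of the dish and the rim. The small vial is next, still at (40,145).

>>> apply_moves:
  deltas:
    - [-1,0.001,0.045,0.01,0]
    - [-1,0.003,0.09,0.012,0]
    - [-1,0.005,0.135,0.012,0]
    - [-1,0.006,0.18,0.02,0]
    - [-1,0.007,0.21,0.04,0]
    - [-1,0.007,0.22,0.08,0]
    - [-1,0.007,0.22,0.09,0]
    - [-1,0.007,0.22,0.09,0]

```text
clock: 7.45
position: [513.7, 18.4, 97.1]
orientation: [-0.004, 0.148, 0.989, -0.0]
force: [-0.9, -1.1, -0.4]
finger_gap: 1.001
```

```bash
python3 - <<'E'
from h import *
go((518.3,17,18))
E
```

```text
t 7.45 pos [513.7  18.4  97.1] F [-0.9 -1.1 -0.4] gap 1.001 yax [ 0.293  0.956 -0.002] q [-0.16  0.06  2.05 -0.    1.04 -1.43]
(518.3, 17, 18) delta tool m [-0.0055, 0.0001, 0.079] norm 79.0
```

>>> apply_moves:
  deltas:
    - [-1,0,0,0.01,0]
    - [-1,0,0,0.03,0]
    - [-1,0,0,0.03,0]

```text
clock: 7.75
position: [515.8, 17.3, 69.8]
orientation: [-0.001, 0.149, 0.989, -0.0]
force: [-0.7, 0.4, -0.8]
finger_gap: 1.003
```

```bash
python3 - <<'E'
from h import *
go((518.3,17,18))
E
```

```text
t 7.75 pos [515.8  17.3  69.8] F [-0.7  0.4 -0.8] gap 1.003 yax [ 0.295  0.955 -0.   ] q [-0.16  0.1   2.06 -0.    0.98 -1.43]
(518.3, 17, 18) delta tool m [-0.0026, 0.0005, 0.0518] norm 52.0
```

>>> apply_moves:
  deltas:
    - [-1,-0.001,0,0.03,0]
    - [-1,-0.001,0,0.048,0]
    - [-1,-0.001,0,0.051,0]
    - [-1,-0.001,0,0.051,0]
    - [0.9,-0.001,0,0.051,0]
    - [0.9,-0.001,0,0.051,0]
    - [0.9,-0.001,0,0.051,0]
    - [0.9,-0.001,0,0.051,0]

```text
clock: 8.55
position: [518.4, 17.7, 20.8]
orientation: [0.001, 0.148, 0.989, -0.0]
force: [-0.7, 0.2, -0.7]
finger_gap: 0.333
```

>>> apply_moves:
  deltas:
    - [0.9,0,0,0,0]
    - [0.9,0,0,0,0]

```text
clock: 8.75
position: [518.6, 17.6, 20.8]
orientation: [0.001, 0.148, 0.989, -0.0]
force: [-0.3, 0.4, 3.7]
finger_gap: 0.209
```

```bash
python3 - <<'E'
from h import *
go((518.3,17,160),(511,-209,160),(511,-209,78))
E
```

```text
t 8.75 pos [518.6  17.6  20.8] F [-0.3  0.4  3.7] gap 0.209 yax [ 0.293  0.956 -0.   ] q [-0.16  0.18  2.08 -0.    0.88 -1.43]
(518.3, 17, 160) delta tool m [-0.0001, -0.0007, -0.1392] norm 139.0
(511, -209, 160) delta tool m [-0.0594, -0.2189, -0.1391] norm 266.0
(511, -209, 78) delta tool m [-0.0593, -0.2189, -0.0571] norm 234.0
```

>>> apply_moves:
  deltas:
    - [0.9,0,0,-0.02,0]
    - [0.9,0,0,-0.06,0]
    - [0.9,0,0,-0.1,0]
    - [0.9,0,0,-0.13,0]
    - [0.9,-0.011,-0.04,-0.15,0]
    - [0.9,-0.022,-0.08,-0.15,0]
    - [0.9,-0.033,-0.12,-0.15,0]
    - [0.9,-0.044,-0.16,-0.15,0]

```text
clock: 9.55
position: [512.8, -149.3, 170.2]
orientation: [0.0, 0.148, 0.989, 0.0]
force: [0.7, -0.1, -0.4]
finger_gap: 0.207
```

>>> apply_moves:
  deltas:
    - [0.9,-0.01,-0.04,0,0]
    - [0.9,-0.015,-0.059,0,0]
    - [0.9,-0.015,-0.059,0.01,0]
    - [0.9,-0.015,-0.059,0.04,0]
    - [0.9,-0.015,-0.059,0.07,0]
    - [0.9,-0.015,-0.059,0.085,0]
    - [0.9,-0.015,-0.059,0.085,0]
    - [0.9,-0.015,-0.059,0.085,0]

```text
clock: 10.35
position: [510.5, -208.4, 85.5]
orientation: [0.0, 0.148, 0.989, 0.0]
force: [-0.3, 0.1, -0.0]
finger_gap: 0.207
```

```bash
python3 - <<'E'
from h import *
go((511,-209,78.8))
cv2.imwrite("pics/s4.png",cv2.resize(viewer.read_camera("scene")[190:310,230:380,::-1],None,fx=5,fy=5,interpolation=cv2.INTER_CUBIC))
E
```

```text
t 10.35 pos [ 510.5 -208.4   85.5] F [-0.3  0.1 -0. ] gap 0.207 yax [0.293 0.956 0.   ] q [-0.57  0.15  1.98  0.    1.02 -1.85]
(511, -209, 78.8) delta tool m [-0.0006, -0.0004, 0.0067] norm 7.0
```

View pics/s4.png

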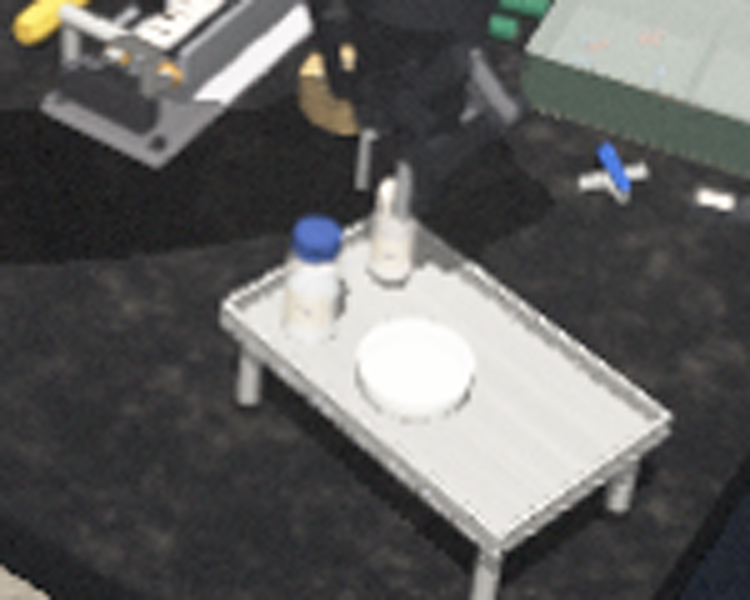

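The small vial is upright at (390,245), between the rim and the dish and well away from the big one. I'll lower it.

>>> apply_moves:
  deltas:
    - [0.9,0,0,0.004,0]
    - [0.9,0,0,0.006,0]
    - [0.9,0,0,0.007,0]
    - [0.9,0,0,0.0075,0]
    - [0.9,0,0,0.0075,0]

```text
clock: 10.9
position: [510.8, -209.3, 78.8]
orientation: [0.001, 0.148, 0.989, -0.0]
force: [-0.8, 0.4, 4.4]
finger_gap: 0.21
```

>>> apply_moves:
  deltas:
    - [0.4,0,0,0,0]
    - [0.1,0,0,0,0]
    - [-0.5,0,0,0,0]
    - [-0.5,0,0,-0.02,0]
    - [-0.5,0,0,-0.06,0]
    - [0,0,0,-0.1,0]
    - [1,0,0,-0.12,0]
    - [1,0,0,-0.12,0]

```text
clock: 11.7
position: [512.1, -210.1, 201.8]
orientation: [0.004, 0.148, 0.989, -0.002]
force: [0.0, 0.1, 0.4]
finger_gap: 0.248
```

```bash
python3 - <<'E'
from h import *
go((640,20,170))
cv2.imwrite("pics/s5.png",cv2.resize(viewer.read_camera("scene")[190:310,230:380,::-1],None,fx=5,fy=5,interpolation=cv2.INTER_CUBIC))
E
```

```text
t 11.7 pos [ 512.1 -210.1  201.8] F [0.  0.1 0.4] gap 0.248 yax [ 0.293  0.956 -0.002] q [-0.57  0.02  1.89 -0.    1.23 -1.85]
(640, 20, 170) delta tool m [-0.0545, 0.2576, 0.0317] norm 265.0
```

View pics/s5.png

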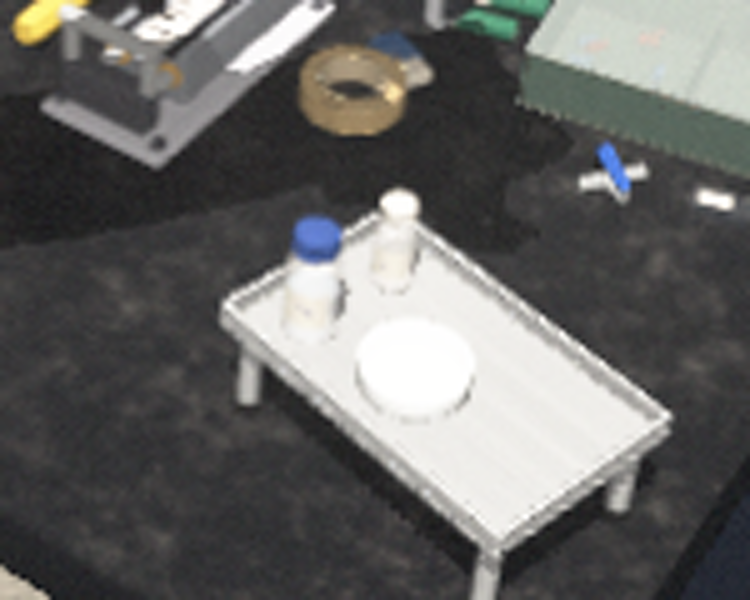

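```bash
python3 - <<'E'
from h import *
go((602,23,170),(602,23,120))
E
```

```text
t 11.75 pos [ 510.8 -209.3  199. ] F [-0.2  0.5 -0.6] gap 0.155 yax [ 0.293  0.956 -0.001] q [-0.57  0.02  1.89 -0.    1.23 -1.85]
(602, 23, 170) delta tool m [-0.0189, 0.2489, 0.0288] norm 251.0
(602, 23, 120) delta tool m [-0.0187, 0.2489, 0.0788] norm 262.0
```

>>> apply_moves:
  deltas:
    - [1,-0.003,0.045,0.0,-0.1]
    - [1,-0.007,0.09,0.01,-0.2]
    - [1,-0.011,0.135,0.02,-0.285]
    - [1,-0.014,0.18,0.03,-0.285]
    - [1,-0.017,0.22,0.03,-0.285]
    - [1,-0.019,0.249,0.05,-0.285]
    - [1,-0.019,0.249,0.078,-0.285]
    - [1,-0.019,0.249,0.078,-0.285]

```text
clock: 12.55
position: [596.4, 25.2, 112.1]
orientation: [-0.007, 0.005, 1.0, 0.001]
force: [-0.7, -0.2, -0.2]
finger_gap: 0.004
```

>>> apply_moves:
  deltas:
    - [1,0,0,0,0]
    - [1,0,0,0,0]
    - [1,0,0,0,0]

```text
clock: 12.85
position: [602.2, 22.7, 121.1]
orientation: [0.001, 0.007, 1.0, -0.0]
force: [-0.2, 0.3, 0.6]
finger_gap: -0.003
```

```bash
python3 - <<'E'
from h import *
go((602,23,64))
cv2.imwrite("pics/s6.png",cv2.resize(viewer.read_camera("scene")[130:240,200:325,::-1],None,fx=5,fy=5,interpolation=cv2.INTER_CUBIC))
cv2.imwrite("pics/t6.png",cv2.resize(viewer.read_camera("top")[130:240,200:325,::-1],None,fx=5,fy=5,interpolation=cv2.INTER_CUBIC))
E
```

```text
t 12.85 pos [602.2  22.7 121.1] F [-0.2  0.3  0.6] gap -0.003 yax [ 0.014  1.    -0.   ] q [-0.13  0.21  1.83 -0.    1.1  -1.69]
(602, 23, 64) delta tool m [0.0003, 0.0003, 0.0571] norm 57.0
```

View pics/s6.png

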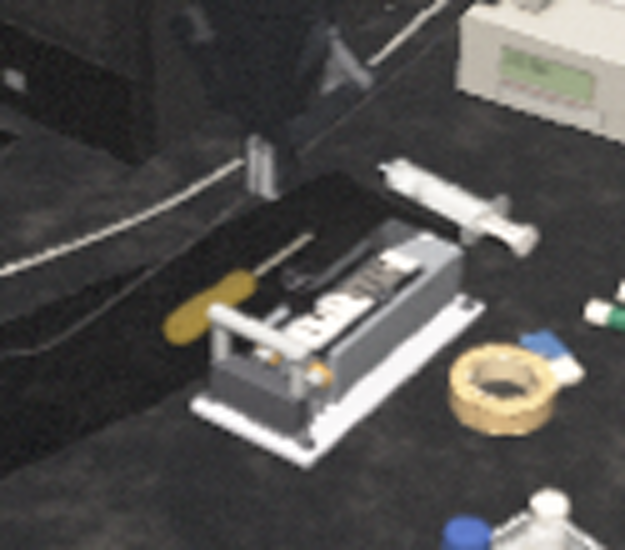

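View pics/t6.png

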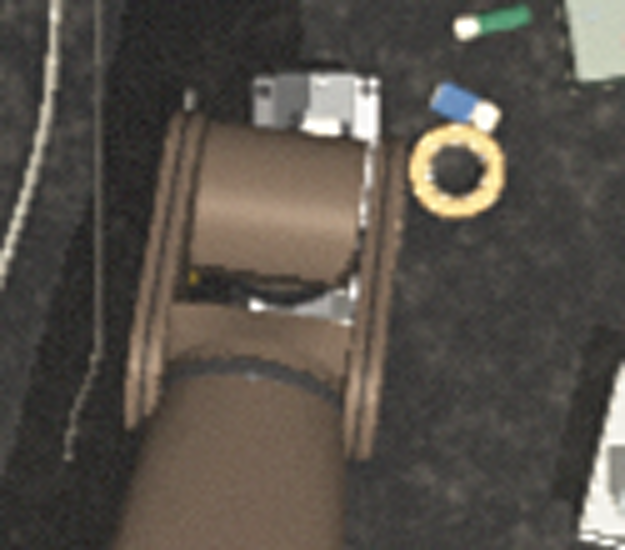

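>>> apply_moves:
  deltas:
    - [1,0,0,0.02,0]
    - [1,0,0,0.04,0]
    - [1,0,0,0.055,0]
    - [1,0,0,0.058,0]
    - [1,0,0,0.058,0]
    - [1,0,0,0.058,0]

```text
clock: 13.55
position: [602.2, 23.4, 62.7]
orientation: [0.001, 0.006, 1.0, -0.0]
force: [-1.4, -0.2, 0.4]
finger_gap: 0.0
```

```bash
python3 - <<'E'
from h import *
go((602,23,62))
cv2.imwrite("pics/s7.png",cv2.resize(viewer.read_camera("scene")[150:230,220:310,::-1],None,fx=7,fy=7,interpolation=cv2.INTER_CUBIC))
E
```

```text
t 13.55 pos [602.2  23.4  62.7] F [-1.4 -0.2  0.4] gap 0.0 yax [ 0.013  1.    -0.   ] q [-0.13  0.28  1.86 -0.    0.99 -1.69]
(602, 23, 62) delta tool m [0.0002, -0.0004, 0.0007] norm 1.0
```

View pics/s7.png

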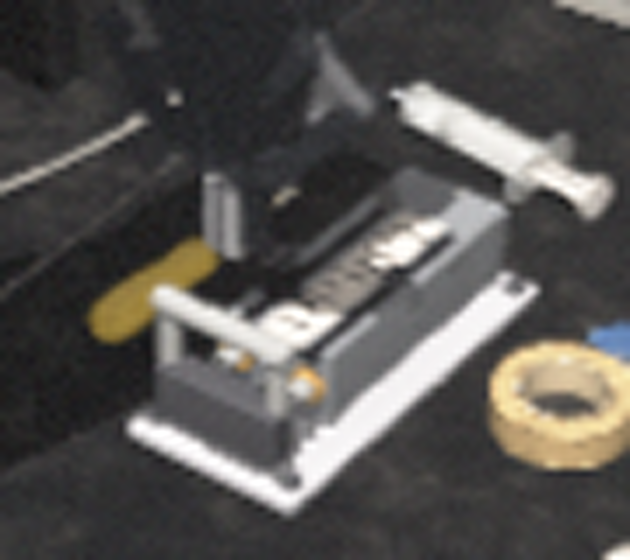

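>>> apply_moves:
  deltas:
    - [1,-0.008,0,0,0]
    - [1,-0.016,0,0,0]
    - [1,-0.026,0,0,0]
    - [1,-0.036,0,0,0]
    - [1,-0.046,0,0,0]
    - [1,-0.056,0,0,0]
    - [1,-0.064,0,0,0]
    - [1,-0.07,0,0,0]

```text
clock: 14.4
position: [672.1, 22.7, 61.5]
orientation: [-0.0, 0.006, 1.0, 0.0]
force: [-0.5, 0.1, -0.0]
finger_gap: -0.0
```

>>> apply_moves:
  deltas:
    - [1,-0.002,0,0,0]
    - [1,-0.004,0,0,0]

```text
clock: 14.6
position: [675.4, 22.7, 61.5]
orientation: [-0.0, 0.006, 1.0, 0.0]
force: [-1.0, -0.8, 0.6]
finger_gap: -0.0
```

```bash
python3 - <<'E'
from h import *
go((682,23,62))
cv2.imwrite("pics/s8.png",cv2.resize(viewer.read_camera("scene")[140:220,230:320,::-1],None,fx=7,fy=7,interpolation=cv2.INTER_CUBIC))
E
```

```text
t 14.6 pos [675.4  22.7  61.5] F [-1.  -0.8  0.6] gap -0.0 yax [0.013 1.    0.   ] q [-0.12  0.43  1.67 -0.    1.04 -1.67]
(682, 23, 62) delta tool m [-0.0066, 0.0004, -0.0005] norm 7.0
```

View pics/s8.png

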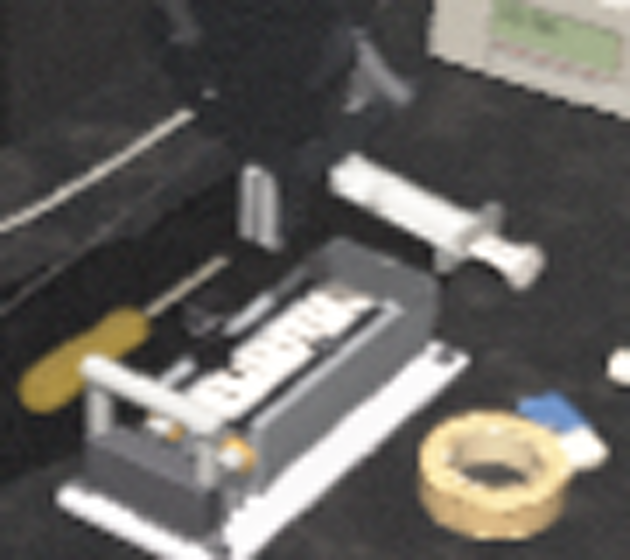

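```bash
python3 - <<'E'
from h import *
print(proj("scene",[[675.4,22.7,61.5],[630,23,84],[630,23,48],[675,22.7,100]]).round(1), ((np.array([[268,245],[200,320],[205,310]])/7)+[230,140]).round(1))
E
```

```text
[[267.4 180.9]
 [258.5 181.9]
 [258.3 192. ]
 [267.7 170.2]] [[268.3 175. ]
 [258.6 185.7]
 [259.3 184.3]]
```

```bash
python3 - <<'E'
from h import *
a=avg("scene",2)
c=a[140:205,235:300]; c=255*(c.clip(0,255)/255)**0.45
cv2.imwrite("pics/s9.png",cv2.resize(c[:,:,::-1].astype(np.uint8),None,fx=9,fy=9,interpolation=cv2.INTER_CUBIC))
print(plane("scene",[[268.3,175]],61.5))
E
```

```text
[[702.20048355  37.95855751  61.5       ]]
```

View pics/s9.png

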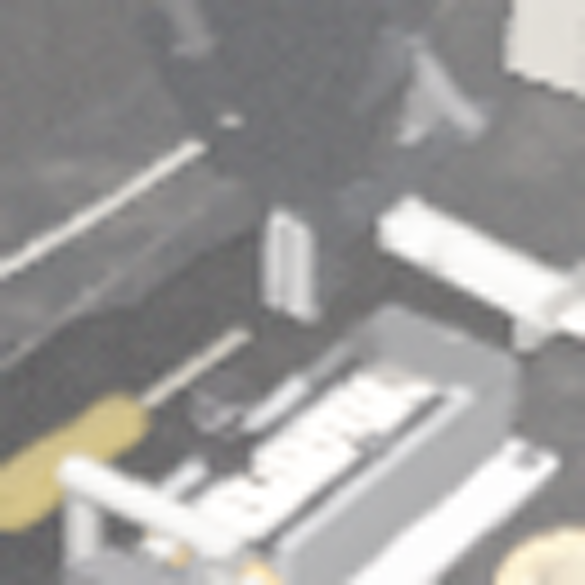

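```bash
python3 - <<'E'
from h import *
for name,p,obs in(("s6",(602.2,22.7,121.1),((264,197),5,(200,130))),("s7",(602.2,23.4,62.7),((228,255),7,(220,150))),("s8",(675.4,22.7,61.5),((268,247),7,(230,140)))):
    o=np.array(obs[0])/obs[1]+obs[2]
    print(name,o,[ (dz,proj("scene",[[p[0],p[1],p[2]+dz]])[0].round(1).tolist()) for dz in(0,10,20,30)])
E
```

```text
s6 [252.8 169.4] [(0, [253.0, 175.8]), (10, [253.0, 172.9]), (20, [253.1, 169.9]), (30, [253.1, 166.8])]
s7 [252.57142857 186.42857143] [(0, [252.6, 192.5]), (10, [252.7, 189.7]), (20, [252.7, 186.9]), (30, [252.7, 184.0])]
s8 [268.28571429 175.28571429] [(0, [267.4, 180.9]), (10, [267.5, 178.2]), (20, [267.6, 175.4]), (30, [267.7, 172.6])]
```

The pointer has not moved: the tab is still at (215,410) in the crop. In all three pictures the visible fingertips are about 20 mm above the reported TCP, so they passed over the tab. I'll go back over it and come down in small steps, watching the force.

>>> apply_moves:
  deltas:
    - [1,0,0,-0.02,0]
    - [1,0.01,0,-0.03,0]
    - [1,0.04,0,-0.03,0]
    - [1,0.07,0,-0.03,0]
    - [1,0.074,0,-0.02,0]
    - [1,0.074,0,0,0]
    - [1,0.074,0,0,0]

```text
clock: 15.45
position: [599.1, 23.8, 58.7]
orientation: [-0.003, 0.006, 1.0, 0.0]
force: [0.7, 0.3, -0.9]
finger_gap: 0.001
```

>>> apply_moves:
  deltas:
    - [1,0.001,0,0.004,0]
    - [1,0.001,0,0.006,0]
    - [1,0.001,0,0.006,0]

```text
clock: 15.75
position: [600.8, 23.5, 55.9]
orientation: [0.0, 0.006, 1.0, -0.0]
force: [0.0, 0.5, 0.7]
finger_gap: 0.001
```

>>> apply_moves:
  deltas:
    - [1,0,0,0.003,0]
    - [1,0,0,0.006,0]
    - [1,0,0,0.006,0]

```text
clock: 16.05
position: [600.1, 23.6, 49.2]
orientation: [-0.0, 0.006, 1.0, 0.0]
force: [-1.1, 0.3, -0.3]
finger_gap: -0.001
```

```bash
python3 - <<'E'
from h import *
go((602,23,44))
a=avg("scene",1)
c=a[150:215,225:290]; c=255*(c.clip(0,255)/255)**0.45
cv2.imwrite("pics/s10.png",cv2.resize(c[:,:,::-1].astype(np.uint8),None,fx=9,fy=9,interpolation=cv2.INTER_CUBIC))
E
```

```text
t 16.05 pos [600.1  23.6  49.2] F [-1.1  0.3 -0.3] gap -0.001 yax [0.013 1.    0.   ] q [-0.13  0.3   1.87 -0.    0.97 -1.69]
(602, 23, 44) delta tool m [-0.002, -0.0006, 0.0052] norm 6.0
```

View pics/s10.png

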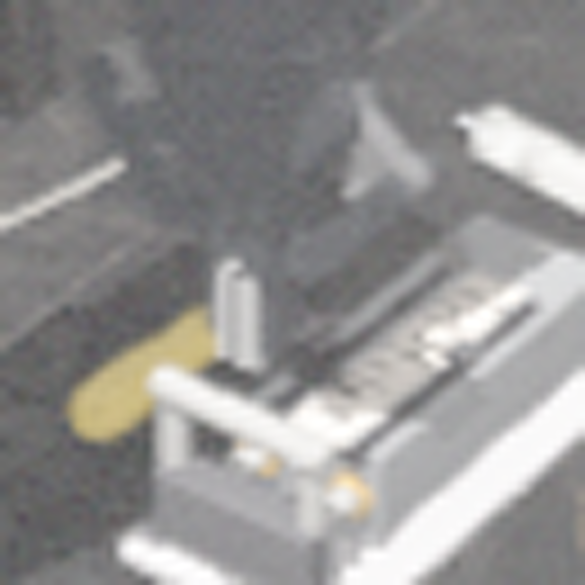

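>>> apply_moves:
  deltas:
    - [1,-0.001,0,0.002,0]
    - [1,-0.001,0,0.004,0]
    - [1,-0.001,0,0.004,0]

```text
clock: 16.4
position: [601.1, 23.6, 45.2]
orientation: [-0.0, 0.006, 1.0, 0.0]
force: [0.3, -0.1, -0.5]
finger_gap: -0.001
```

>>> apply_moves:
  deltas:
    - [1,0,0,0.002,0]
    - [1,0,0,0.003,0]
    - [1,0,0,0.003,0]

```text
clock: 16.7
position: [601.1, 23.6, 42.4]
orientation: [-0.0, 0.006, 1.0, 0.0]
force: [-0.1, 0.7, -0.6]
finger_gap: 0.001
```

>>> apply_moves:
  deltas:
    - [1,-0.003,0,0,0]
    - [1,-0.006,0,0,0]
    - [1,-0.009,0,0,0]
    - [1,-0.012,0,0,0]
    - [1,-0.012,0,0,0]

```text
clock: 17.2
position: [613.7, 23.4, 42.6]
orientation: [0.0, 0.006, 1.0, 0.0]
force: [-0.0, 0.3, -0.3]
finger_gap: 0.001
```

>>> apply_moves:
  deltas:
    - [1,-0.003,0,0,0]
    - [1,-0.006,0,0,0]
    - [1,-0.009,0,0,0]
    - [1,-0.012,0,0,0]
    - [1,-0.012,0,0,0]

```text
clock: 17.7
position: [625.8, 23.3, 42.5]
orientation: [0.0, 0.006, 1.0, 0.0]
force: [-1.1, -0.5, -0.2]
finger_gap: 0.001
```

```bash
python3 - <<'E'
from h import *
go((682,23,44))
a=avg("scene",1)
c=a[150:215,225:290]; c=255*(c.clip(0,255)/255)**0.45
cv2.imwrite("pics/s11.png",cv2.resize(c[:,:,::-1].astype(np.uint8),None,fx=9,fy=9,interpolation=cv2.INTER_CUBIC))
E
```

```text
t 17.7 pos [625.8  23.3  42.5] F [-1.1 -0.5 -0.2] gap 0.001 yax [0.013 1.    0.   ] q [-0.12  0.36  1.81  0.    0.97 -1.68]
(682, 23, 44) delta tool m [-0.0562, 0.0004, -0.0014] norm 56.0
```

View pics/s11.png

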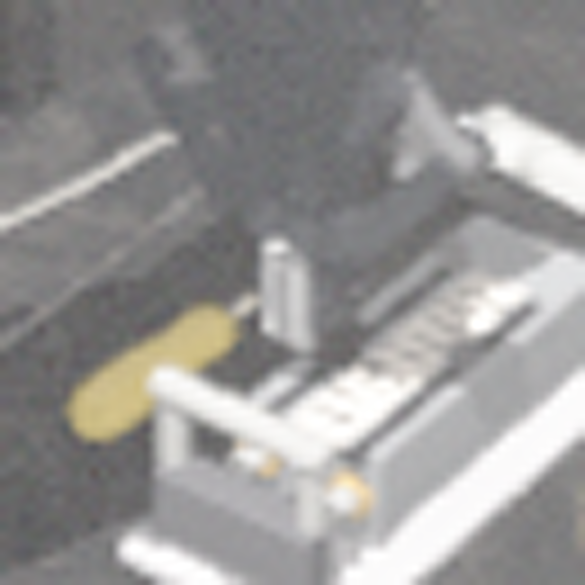

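>>> apply_moves:
  deltas:
    - [1,-0.006,0,0,0]
    - [1,-0.012,0,0,0]
    - [1,-0.018,0,0,0]
    - [1,-0.024,0,0,0]
    - [1,-0.03,0,0,0]
    - [1,-0.035,0,0,0]
    - [1,-0.04,0,0,0]
    - [1,-0.04,0,0,0]

```text
clock: 18.55
position: [666.4, 22.7, 42.8]
orientation: [0.001, 0.006, 1.0, -0.0]
force: [1.1, -0.6, 0.5]
finger_gap: -0.002
```

```bash
python3 - <<'E'
from h import *
go((682,23,44))
a=avg("scene",1)
c=a[140:215,225:305]; c=255*(c.clip(0,255)/255)**0.45
cv2.imwrite("pics/s12.png",cv2.resize(c[:,:,::-1].astype(np.uint8),None,fx=8,fy=8,interpolation=cv2.INTER_CUBIC))
E
```

```text
t 18.55 pos [666.4  22.7  42.8] F [ 1.1 -0.6  0.5] gap -0.002 yax [ 0.013  1.    -0.   ] q [-0.12  0.44  1.7   0.    1.   -1.68]
(682, 23, 44) delta tool m [-0.0155, 0.0005, -0.0012] norm 16.0
```

View pics/s12.png

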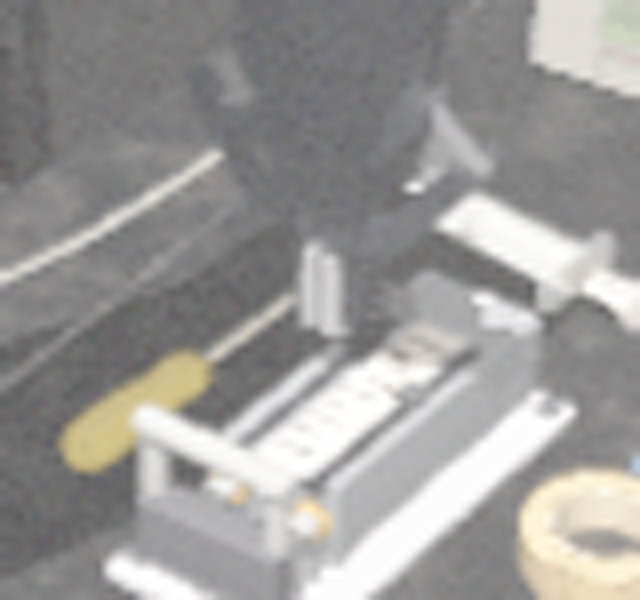

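The tab now moves ahead of the fingers: its old spot on the scale is clear, and the fingers are at (325,290). I'll finish to the zero stop in small steps.

>>> apply_moves:
  deltas:
    - [1,-0.003,0,0,0]
    - [1,-0.006,0,0,0]
    - [1,-0.009,0,0,0]
    - [1,-0.009,0,0,0]

```text
clock: 19.0
position: [675.0, 22.6, 42.9]
orientation: [0.001, 0.006, 1.0, -0.0]
force: [0.4, 0.5, -0.6]
finger_gap: 0.0
```

>>> apply_moves:
  deltas:
    - [1,-0.002,0,0,0]
    - [1,-0.004,0,0,0]
    - [1,-0.004,0,0,0]

```text
clock: 19.3
position: [678.7, 22.6, 42.7]
orientation: [0.0, 0.006, 1.0, 0.0]
force: [-0.4, -0.5, 0.3]
finger_gap: -0.004
```

>>> apply_moves:
  deltas:
    - [1,-0.002,0,0,0]
    - [1,-0.004,0,0,0]
    - [1,-0.004,0,0,0]

```text
clock: 19.6
position: [681.5, 22.6, 42.5]
orientation: [-0.001, 0.006, 1.0, 0.0]
force: [-5.1, -0.6, 2.8]
finger_gap: -0.001
```

>>> apply_moves:
  deltas:
    - [1,-0.001,0,0,0]
    - [1,-0.003,0,0,0]
    - [1,-0.003,0,0,0]

```text
clock: 19.9
position: [681.5, 22.6, 42.4]
orientation: [-0.006, 0.006, 1.0, 0.0]
force: [-13.3, -0.9, 8.9]
finger_gap: 0.0
```

```bash
python3 - <<'E'
from h import *
go((682,23,44))
a=avg("scene",1)
c=a[140:215,225:305]; c=255*(c.clip(0,255)/255)**0.45
cv2.imwrite("pics/s13.png",cv2.resize(c[:,:,::-1].astype(np.uint8),None,fx=8,fy=8,interpolation=cv2.INTER_CUBIC))
E
```

```text
t 19.9 pos [681.5  22.6  42.4] F [-13.3  -0.9   8.9] gap 0.0 yax [ 0.012  1.    -0.   ] q [-0.11  0.47  1.65 -0.    1.03 -1.67]
(682, 23, 44) delta tool m [-0.0005, 0.0004, -0.0016] norm 2.0
```

View pics/s13.png

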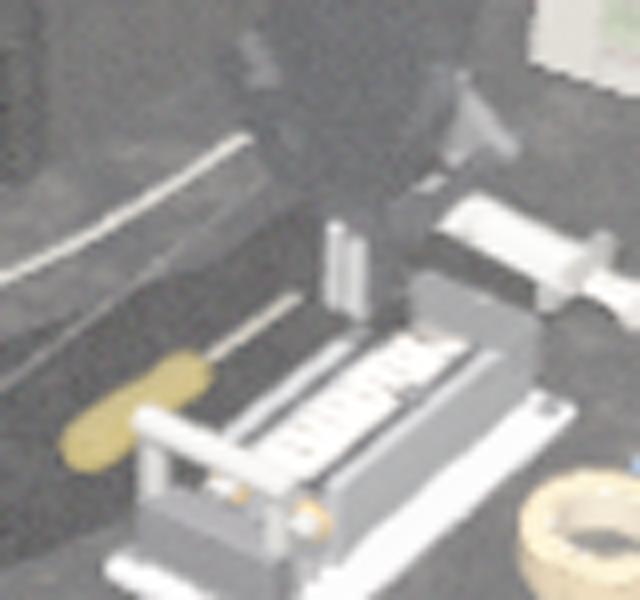

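>>> apply_moves:
  deltas:
    - [1,0.006,0,0,0]
    - [1,0.02,0,0,0]
    - [1,0.025,0,-0.03,0]
    - [1,0.03,0,-0.07,0]
    - [1,0.05,0,-0.1,0]
    - [1,0.08,0.003,-0.1,0.14]
    - [1,0.1,0.008,-0.1,0.28]
    - [1,0.11,0.012,-0.1,0.42]

```text
clock: 20.75
position: [575.1, 36.2, 143.1]
orientation: [0.002, 0.218, 0.976, 0.0]
force: [-0.3, -0.3, -0.5]
finger_gap: -0.0
```

```bash
python3 - <<'E'
from h import *
go((574.6,9.6,140))
a=avg("scene",1)
c=a[140:215,225:305]; c=255*(c.clip(0,255)/255)**0.45
cv2.imwrite("pics/s14.png",cv2.resize(c[:,:,::-1].astype(np.uint8),None,fx=8,fy=8,interpolation=cv2.INTER_CUBIC))
E
```

```text
t 20.75 pos [575.1  36.2 143.1] F [-0.3 -0.3 -0.5] gap -0.0 yax [0.425 0.905 0.001] q [-0.11  0.13  1.88  0.    1.13 -1.25]
(574.6, 9.6, 140) delta tool m [-0.0109, -0.0243, 0.0031] norm 27.0
```

View pics/s14.png

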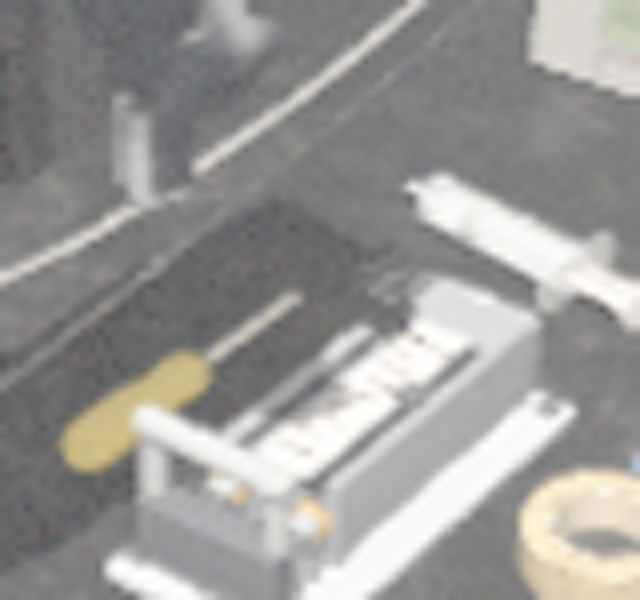

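>>> apply_moves:
  deltas:
    - [0.3,-0.005,-0.01,0,0.143]
    - [0.3,-0.011,-0.024,0,0.286]
    - [0.3,-0.011,-0.024,0,0.43]
    - [0.3,-0.011,-0.024,0,0.572]
    - [0.3,-0.011,-0.024,0,0.715]
    - [0.3,-0.011,-0.024,0,0.858]
    - [0.3,-0.011,-0.024,0.02,1.0]
    - [0.3,-0.011,-0.024,0.02,1.143]

```text
clock: 21.6
position: [575.0, 9.5, 120.2]
orientation: [-0.001, 0.71, 0.704, -0.0]
force: [-0.9, 0.6, -1.0]
finger_gap: 0.347
```

>>> apply_moves:
  deltas:
    - [0.3,0,0,0,0]
    - [0.3,0,0,0,0]

```text
clock: 21.8
position: [576.4, 9.3, 123.0]
orientation: [0.001, 0.707, 0.707, 0.001]
force: [-0.5, -0.3, 0.2]
finger_gap: 0.353
```

```bash
python3 - <<'E'
from h import *
go((574.6,9.6,100))
a=avg("scene",1)
c=a[140:215,215:295]; c=255*(c.clip(0,255)/255)**0.45
cv2.imwrite("pics/s15.png",cv2.resize(c[:,:,::-1].astype(np.uint8),None,fx=8,fy=8,interpolation=cv2.INTER_CUBIC))
E
```

```text
t 21.8 pos [576.4   9.3 123. ] F [-0.5 -0.3  0.2] gap 0.353 yax [ 1.    -0.001  0.002] q [-0.16  0.15  1.89  0.    1.09 -0.16]
(574.6, 9.6, 100) delta tool m [0.0003, -0.0019, 0.023] norm 23.0
```

View pics/s15.png

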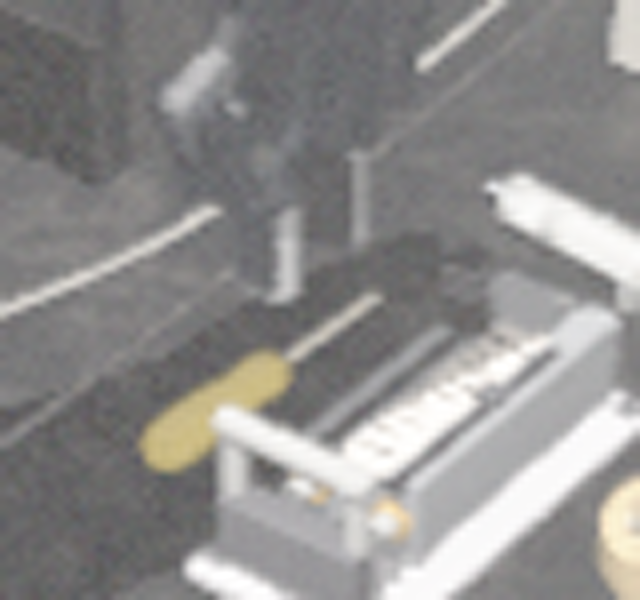

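>>> apply_moves:
  deltas:
    - [0.3,0,-0.001,0.03,0.01]
    - [0.3,0,-0.001,0.05,0.01]
    - [0.3,0,-0.001,0.06,0.01]
    - [0.3,0,-0.001,0.06,0.01]
    - [0.3,0,-0.001,0.06,0.01]

```text
clock: 22.35
position: [575.3, 9.4, 63.6]
orientation: [0.001, 0.712, 0.702, 0.001]
force: [0.3, 0.6, 0.2]
finger_gap: 0.356
```

```bash
python3 - <<'E'
from h import *
go((574.6,9.6,36))
a=avg("scene",1)
c=a[140:215,215:295]; c=255*(c.clip(0,255)/255)**0.45
cv2.imwrite("pics/s16.png",cv2.resize(c[:,:,::-1].astype(np.uint8),None,fx=8,fy=8,interpolation=cv2.INTER_CUBIC))
E
```

```text
t 22.35 pos [575.3   9.4  63.6] F [0.3 0.6 0.2] gap 0.356 yax [ 1.    -0.014  0.002] q [-0.16  0.23  1.93  0.    0.98 -0.15]
(574.6, 9.6, 36) delta tool m [0.0002, -0.0007, 0.0276] norm 28.0
```

View pics/s16.png

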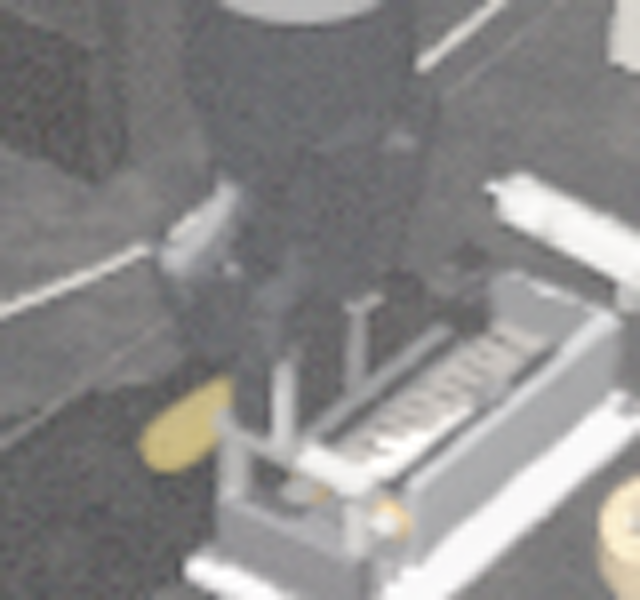

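>>> apply_moves:
  deltas:
    - [0.3,0,-0.001,0.008,0]
    - [0.3,0,-0.001,0.014,0]
    - [0.3,0,-0.001,0.014,0]

```text
clock: 22.7
position: [572.6, 9.7, 47.6]
orientation: [-0.001, 0.712, 0.702, -0.001]
force: [-0.4, -0.4, -0.3]
finger_gap: 0.353
```

>>> apply_moves:
  deltas:
    - [0.3,0,0,0.006,0]
    - [0.3,0,0,0.012,0]
    - [0.3,0,0,0.012,0]
    - [0.3,0,0,0.012,0]

```text
clock: 23.1
position: [573.2, 9.5, 36.3]
orientation: [-0.0, 0.712, 0.702, -0.0]
force: [0.1, 0.1, 0.1]
finger_gap: 0.345
```

```bash
python3 - <<'E'
from h import *
go((574.6,9.6,36))
a=avg("scene",1)
c=a[140:215,215:295]; c=255*(c.clip(0,255)/255)**0.45
cv2.imwrite("pics/s17.png",cv2.resize(c[:,:,::-1].astype(np.uint8),None,fx=8,fy=8,interpolation=cv2.INTER_CUBIC))
a=avg("top",1)
c=a[130:210,225:305]; c=255*(c.clip(0,255)/255)**0.6
cv2.imwrite("pics/t17.png",cv2.resize(c[:,:,::-1].astype(np.uint8),None,fx=7,fy=7,interpolation=cv2.INTER_CUBIC))
E
```

```text
t 23.1 pos [573.2   9.5  36.3] F [0.1 0.1 0.1] gap 0.345 yax [ 1.    -0.015 -0.001] q [-0.16  0.27  1.94 -0.    0.93 -0.15]
(574.6, 9.6, 36) delta tool m [0.0001, 0.0014, 0.0003] norm 1.0
```

View pics/s17.png

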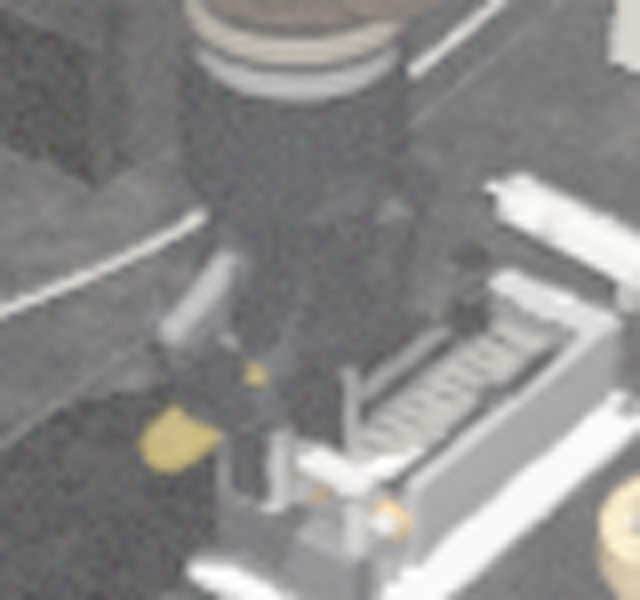

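View pics/t17.png

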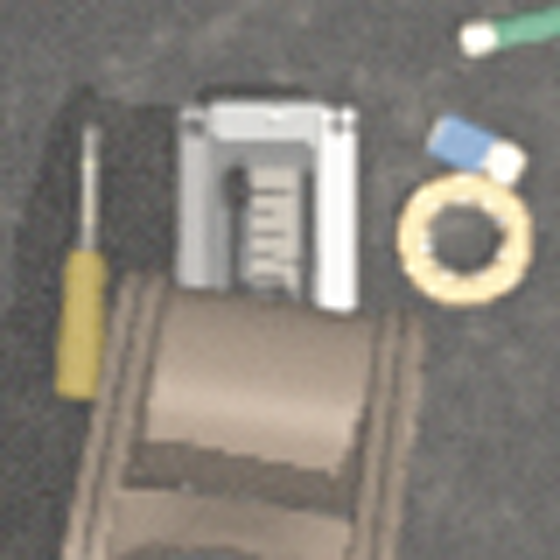

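>>> apply_moves:
  deltas:
    - [0.5,0,0.001,0,0]
    - [0.8,0,0.001,0,0]
    - [1,0,0.001,0,0]
    - [1,0,0.001,0,0]
    - [1,0,0.001,0,0]
    - [1,0,0.001,0,0]
  squeeze: 60

```text
clock: 23.8
position: [573.1, 9.5, 37.1]
orientation: [-0.001, 0.712, 0.702, -0.001]
force: [-4.5, -0.7, 5.7]
finger_gap: 0.112
```

```bash
python3 - <<'E'
from h import *
go((574.6,9.6,36))
a=avg("scene",1)
c=a[140:215,215:295]; c=255*(c.clip(0,255)/255)**0.45
cv2.imwrite("pics/s18.png",cv2.resize(c[:,:,::-1].astype(np.uint8),None,fx=8,fy=8,interpolation=cv2.INTER_CUBIC))
E
```

```text
t 23.8 pos [573.1   9.5  37.1] F [-4.5 -0.7  5.7] gap 0.112 yax [ 1.    -0.015 -0.004] q [-0.16  0.27  1.94 -0.    0.94 -0.14]
(574.6, 9.6, 36) delta tool m [0.0001, 0.0015, 0.0011] norm 2.0
```

View pics/s18.png

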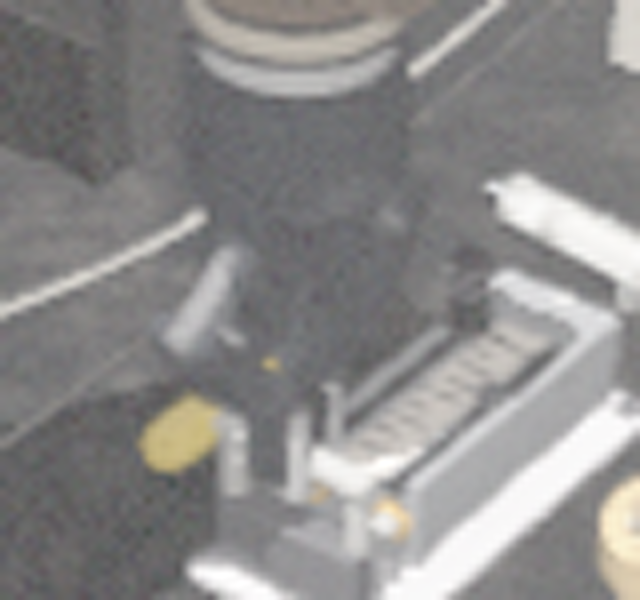

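>>> apply_moves:
  deltas:
    - [1,0,-0.003,0,0]
    - [1,0,-0.007,0,0]
    - [1,0,-0.012,0,0]
    - [1,0,-0.017,0,0]
    - [1,0,-0.022,0,0]
    - [1,0,-0.026,0,0]
    - [1,0,-0.028,0,0]
    - [1,0,-0.028,0,0]

```text
clock: 24.65
position: [549.5, 9.8, 37.2]
orientation: [0.003, 0.713, 0.702, 0.003]
force: [6.6, 1.3, -4.3]
finger_gap: 0.112
```

```bash
cat > meas.py <<'E'
from prof import *
import sys
tag=sys.argv[1];k=int(sys.argv[2])
s=monitor.state();print("t",round(s['clock'],2),s['position'].round(2),s['force'].round(1),round(s['finger_gap'],3))
a=avg("top",k);np.save(f"pics/{tag}.npy",a);b=avg("scene",k);np.save(f"pics/{tag}s.npy",b)
A=rect(a,"top",50,-40,90,-40,40,s=4);B=rect(b,"scene",50,-40,90,-40,40,s=4)
im=np.hstack([A,B]);im=(255*(im.clip(0,255)/255)**0.6)[:,:,::-1].astype(np.uint8)
cv2.imwrite(f"pics/{tag}.png",im)
x=np.arange(60,-10,-2.)
print("x",x.astype(int).tolist())
for y in(-14,-12,-10,-8,-6,-3,0,3,5,7,9): print(y,sample(a,"top",x,np.full_like(x,y),50).astype(int).tolist())
E
python3 meas.py p1 2
```

```text
t 24.65 [549.53   9.83  37.19] [ 6.6  1.3 -4.3] 0.112
x [60, 58, 56, 54, 52, 50, 48, 46, 44, 42, 40, 38, 36, 34, 32, 30, 28, 26, 24, 22, 20, 18, 16, 14, 12, 10, 8, 6, 4, 2, 0, -2, -4, -6, -8]
-14 [243, 249, 254, 256, 249, 221, 173, 141, 144, 147, 152, 150, 150, 152, 151, 150, 151, 152, 153, 148, 134, 110, 110, 133, 141, 142, 143, 144, 145, 145, 144, 144, 147, 148, 146]
-12 [250, 253, 254, 255, 248, 224, 183, 156, 160, 162, 165, 164, 165, 166, 162, 160, 164, 167, 167, 167, 157, 131, 134, 163, 167, 162, 165, 169, 171, 170, 169, 169, 170, 170, 166]
-10 [253, 254, 255, 257, 240, 208, 179, 162, 167, 168, 170, 170, 170, 169, 158, 152, 166, 175, 172, 173, 165, 138, 140, 167, 163, 156, 168, 177, 177, 178, 178, 178, 176, 172, 160]
-8 [249, 250, 252, 256, 226, 185, 167, 159, 164, 164, 164, 167, 168, 165, 143, 132, 154, 170, 168, 168, 160, 140, 141, 160, 146, 135, 158, 174, 172, 171, 171, 174, 171, 164, 141]
-6 [248, 250, 253, 256, 224, 181, 165, 159, 164, 162, 160, 166, 170, 165, 135, 118, 144, 167, 167, 164, 156, 146, 150, 162, 139, 124, 154, 174, 171, 166, 162, 169, 169, 161, 131]
-3 [248, 2
[... 337 characters left out ...]
164, 128]
3 [254, 256, 260, 262, 228, 186, 167, 159, 160, 132, 117, 153, 178, 172, 138, 103, 104, 130, 161, 142, 121, 151, 175, 169, 139, 122, 154, 175, 167, 135, 122, 155, 174, 164, 132]
5 [245, 250, 253, 253, 225, 186, 161, 148, 149, 128, 117, 144, 161, 154, 124, 95, 94, 116, 143, 130, 115, 142, 162, 156, 136, 124, 148, 162, 156, 134, 124, 148, 162, 155, 132]
7 [217, 223, 227, 226, 212, 184, 146, 123, 124, 115, 111, 122, 125, 116, 95, 75, 70, 84, 107, 104, 100, 119, 136, 138, 130, 123, 132, 138, 137, 127, 123, 132, 139, 138, 129]
9 [162, 167, 172, 174, 174, 158, 117, 90, 93, 95, 95, 89, 79, 72, 63, 55, 50, 58, 75, 80, 84, 97, 108, 109, 110, 109, 107, 108, 111, 110, 108, 109, 111, 112, 111]
```

View pics/p1.png

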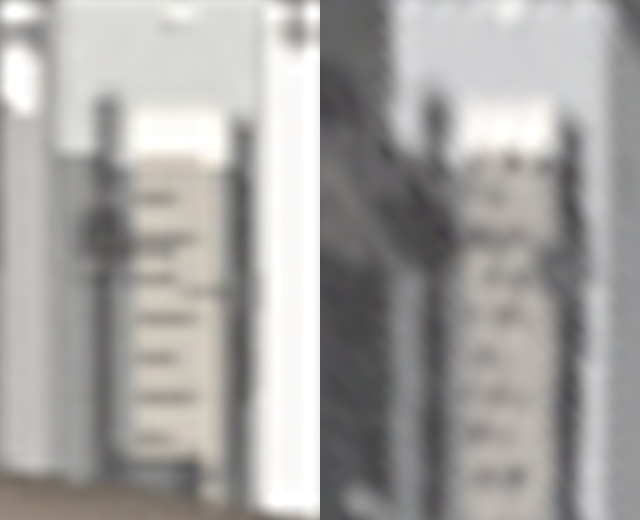

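>>> apply_moves:
  deltas:
    - [1,0,-0.002,0,0]
    - [1,0,-0.004,0,0]
    - [1,0,-0.006,0,0]
    - [1,0,-0.007,0,0]
    - [1,0,-0.008,0,0]
    - [1,0,-0.008,0,0]

```text
clock: 25.45
position: [542.3, 9.9, 37.2]
orientation: [0.004, 0.713, 0.701, 0.004]
force: [8.5, 0.8, -6.0]
finger_gap: 0.11
```

```bash
python3 meas.py p2 3
```

```text
t 25.45 [542.28   9.94  37.19] [ 8.5  0.8 -6. ] 0.11
x [60, 58, 56, 54, 52, 50, 48, 46, 44, 42, 40, 38, 36, 34, 32, 30, 28, 26, 24, 22, 20, 18, 16, 14, 12, 10, 8, 6, 4, 2, 0, -2, -4, -6, -8]
-14 [243, 250, 253, 251, 242, 237, 248, 258, 257, 207, 151, 143, 144, 148, 149, 149, 151, 152, 151, 146, 134, 109, 111, 135, 141, 141, 143, 145, 145, 144, 144, 144, 147, 148, 147]
-12 [250, 252, 252, 251, 241, 236, 247, 259, 259, 218, 170, 160, 159, 163, 162, 161, 165, 169, 169, 167, 156, 131, 135, 162, 166, 161, 164, 168, 169, 170, 169, 170, 170, 169, 166]
-10 [252, 253, 253, 252, 236, 226, 244, 261, 261, 223, 175, 164, 163, 166, 156, 151, 164, 174, 174, 174, 164, 138, 140, 165, 162, 154, 167, 176, 178, 177, 176, 177, 176, 171, 159]
-8 [249, 250, 249, 249, 226, 212, 236, 259, 259, 220, 171, 161, 159, 161, 141, 131, 153, 170, 168, 166, 158, 139, 140, 159, 145, 134, 157, 175, 175, 171, 168, 172, 171, 164, 141]
-6 [248, 249, 249, 249, 225, 209, 235, 259, 259, 221, 172, 163, 160, 162, 134, 121, 150, 171, 165, 161, 153, 142, 148, 163, 140, 124, 153, 175, 174, 167, 161, 167, 168, 162, 131]
-3 [248, 24
[... 340 characters left out ...]
 130]
3 [254, 256, 257, 255, 229, 212, 242, 264, 262, 231, 191, 172, 163, 164, 137, 122, 154, 176, 169, 133, 107, 124, 152, 165, 141, 123, 155, 174, 166, 134, 121, 154, 173, 164, 132]
5 [246, 250, 250, 247, 224, 210, 237, 257, 255, 227, 190, 163, 149, 152, 132, 120, 141, 155, 148, 119, 99, 112, 136, 148, 135, 124, 148, 162, 155, 133, 125, 147, 161, 155, 131]
7 [219, 222, 223, 219, 207, 200, 216, 228, 226, 212, 184, 145, 123, 128, 120, 110, 109, 107, 101, 85, 77, 86, 106, 122, 124, 123, 135, 140, 136, 126, 124, 132, 139, 138, 129]
9 [164, 167, 168, 167, 164, 163, 170, 175, 173, 163, 139, 108, 91, 98, 95, 85, 73, 63, 60, 57, 61, 73, 84, 87, 99, 109, 111, 110, 108, 108, 109, 109, 110, 112, 112]
```

View pics/p2.png

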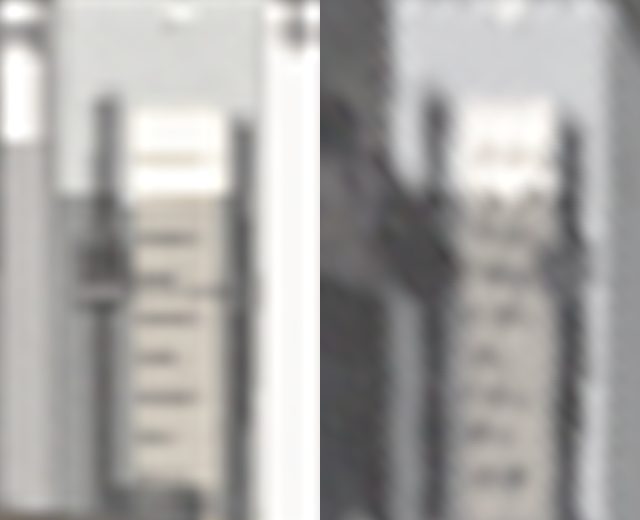

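```bash
cat > nd.py <<'E'
from prof import *
import sys
from scipy.optimize import curve_fit
# ratio of one shaded picture to another: trough = needle now, bump = needle then
def rat(n,a,b,ys,x):
    A=sum(sample(a,n,x,np.full_like(x,y),50) for y in ys);B=sum(sample(b,n,x,np.full_like(x,y),50) for y in ys)
    return A/B
g=lambda x,m,s,h:h*np.exp(-(x-m)**2/2/s**2)
def fit(f,x,y,p): 
    r,c=curve_fit(f,x,y,p); return r.round(2),np.sqrt(np.diag(c)).round(2)
sfx={"top":"","scene":"s"}
def main(now,then,n="top",lo=5,hi=38,m0=18.,m1=27.):
    x=np.arange(hi,lo,-.5);a=np.load(f"pics/{now}{sfx[n]}.npy");b=np.load(f"pics/{then}{sfx[n]}.npy")
    for ys in((-2,-1,0),(1,2,3),(-2,-1,0,1,2,3)):
        L=np.log(rat(n,a,b,ys,x))
        f=lambda x,m,s,h,m2,h2,c:g(x,m,s,-h)+g(x,m2,s,h2)+c
        try: print(n,ys,fit(f,x,L,[m0,2,.3,m1,.3,0]))
        except Exception as e: print(e)
def index(tag,n="top"):
    a=np.load(f"pics/{tag}{sfx[n]}.npy");x=np.arange(22.5,13,-.5)
    for ys in((-13,-12,-11),(-12,-11.5)):
        L=sum(sample(a,n,x,np.full_like(x,y),50) for y in ys)/len(ys)
        f=lambda x,m,s,h,c,d:g(x,m,s,-h)+c+d*(x-17)
        print("index",n,ys,fit(f,x,L,[17,1.5,40,165,0]))
E
python3 - <<'E'
from nd import *
main("p2","p1"); index("p2");index("p1");index("topA")
E
```

```text
top (-2, -1, 0) (array([ 1.777e+01,  1.720e+00,  2.000e-01,  2.729e+01,  4.300e-01,
       -1.000e-02]), array([0.15, 0.06, 0.01, 0.07, 0.02, 0.  ]))
top (1, 2, 3) (array([ 1.801e+01,  1.820e+00,  1.900e-01,  2.746e+01,  4.300e-01,
       -1.000e-02]), array([0.17, 0.07, 0.02, 0.08, 0.02, 0.01]))
top (-2, -1, 0, 1, 2, 3) (array([ 1.788e+01,  1.770e+00,  1.900e-01,  2.738e+01,  4.300e-01,
       -1.000e-02]), array([0.16, 0.07, 0.01, 0.07, 0.02, 0.  ]))
index top (-13, -12, -11) (array([ 17.13,   1.87,  44.39, 170.51,  -0.34]), array([0.01, 0.02, 0.34, 0.37, 0.05]))
index top (-12, -11.5) (array([ 17.13,   1.86,  44.97, 174.28,  -0.54]), array([0.01, 0.02, 0.31, 0.33, 0.05]))
index top (-13, -12, -11) (array([ 17.09,   1.81,  44.73, 170.15,  -0.42]), array([0.02, 0.02, 0.46, 0.49, 0.08]))
index top (-12, -11.5) (array([ 17.09,   1.79,  45.28, 173.84,  -0.69]), array([0.02, 0.02, 0.43, 0.46, 0.07]))
index top (-13, -12, -11) (array([ 17.01,   1.75,  83.62, 260.49,  -0.55]), array([0.03, 0.05, 1.75, 1.83, 0.3 ]))
index top (-12, -11.5) (array([ 17.  ,   1.72,  81.38, 264.76,  -0.62]), array([0.03, 0.05, 1.74, 1.81, 0.3 ]))
```

```bash
python3 - <<'E'
from h import *
go((540,9.6,37))
E
```

```text
t 25.75 pos [542.3   9.9  37.2] F [ 8.8  1.  -6.6] gap 0.111 yax [ 1.    -0.016  0.011] q [-0.17  0.2   2.02  0.    0.91 -0.15]
(540, 9.6, 37) delta tool m [-0.0004, -0.0023, 0.0002] norm 2.0
```

>>> apply_moves:
  deltas:
    - [1,0,-0.0005,0,0]
    - [1,0,-0.001,0,0]
    - [1,0,-0.001,0,0]
    - [1,0,-0.001,0,0]

```text
clock: 26.15
position: [541.5, 9.9, 37.2]
orientation: [0.004, 0.713, 0.701, 0.004]
force: [10.3, 1.4, -7.3]
finger_gap: 0.11
```

```bash
python3 meas.py p3 3 | egrep "^(t|-6|-3|0|3|x)"; python3 - <<'E'
from nd import *
main("p3","p1"); main("p3","p1","scene",m0=17)
x=np.arange(26,8,-1.)
for now in("p2","p3"):
  for n in("top","scene"):
    a=np.load(f"pics/{now}{sfx[n]}.npy");b=np.load(f"pics/p1{sfx[n]}.npy")
    print(now,n,np.round(sum(sample(a,n,x,np.full_like(x,y),50)-sample(b,n,x,np.full_like(x,y),50) for y in (-2,-1,0,1,2,3))/6).astype(int).tolist())
E
```

```text
t 26.15 [541.47   9.94  37.19] [10.3  1.4 -7.3] 0.11
x [60, 58, 56, 54, 52, 50, 48, 46, 44, 42, 40, 38, 36, 34, 32, 30, 28, 26, 24, 22, 20, 18, 16, 14, 12, 10, 8, 6, 4, 2, 0, -2, -4, -6, -8]
-6 [248, 249, 249, 249, 225, 209, 235, 258, 259, 221, 172, 161, 158, 161, 134, 120, 150, 171, 166, 161, 152, 139, 146, 164, 140, 123, 156, 176, 172, 166, 162, 169, 169, 161, 131]
-3 [247, 248, 249, 249, 224, 207, 234, 257, 257, 223, 178, 164, 160, 162, 132, 116, 146, 168, 162, 138, 116, 115, 137, 163, 139, 119, 154, 175, 166, 142, 131, 158, 171, 162, 128]
0 [249, 249, 249, 249, 225, 209, 235, 258, 257, 225, 183, 169, 162, 162, 134, 118, 150, 174, 168, 132, 99, 101, 133, 165, 143, 121, 154, 174, 165, 132, 117, 155, 174, 164, 129]
3 [254, 256, 257, 255, 230, 214, 242, 265, 263, 231, 190, 172, 163, 162, 135, 121, 154, 177, 172, 134, 100, 102, 132, 164, 145, 124, 154, 172, 165, 133, 120, 153, 173, 164, 133]
top (-2, -1, 0) (array([17.61,  1.77,  0.39, 27.44,  0.43, -0.  ]), array([0.09, 0.06, 0.02, 0.08, 0.02, 0.01]))
top (1, 2, 3) (array([ 1.769e+01,  1.780e+00,  4.000e-01,  2.741e+01,  4.300e-01,
 
[... 279 characters left out ...]
0.43, -0.03]), array([0.07, 0.06, 0.01, 0.06, 0.01, 0.  ]))
scene (1, 2, 3) (array([ 2.153e+01,  2.500e+00,  4.100e-01,  3.016e+01,  5.700e-01,
       -1.000e-02]), array([0.05, 0.04, 0.01, 0.03, 0.01, 0.  ]))
scene (-2, -1, 0, 1, 2, 3) (array([ 2.129e+01,  2.400e+00,  3.900e-01,  2.990e+01,  5.000e-01,
       -2.000e-02]), array([0.04, 0.03, 0.01, 0.03, 0.01, 0.  ]))
p2 top [47, 28, 8, -4, -7, -7, -12, -21, -27, -28, -22, -13, -3, 2, 3, 2, 2, 2]
p2 scene [7, -8, -18, -22, -20, -15, -8, -3, 1, 2, 2, 1, 0, -1, -2, -2, -2, -2]
p3 top [47, 29, 9, -4, -7, -9, -19, -35, -48, -53, -42, -25, -5, 5, 7, 4, 3, 2]
p3 scene [8, -10, -25, -36, -41, -41, -37, -31, -22, -15, -8, -5, -3, -2, -2, -2, -1, -1]
```

View pics/p3.png

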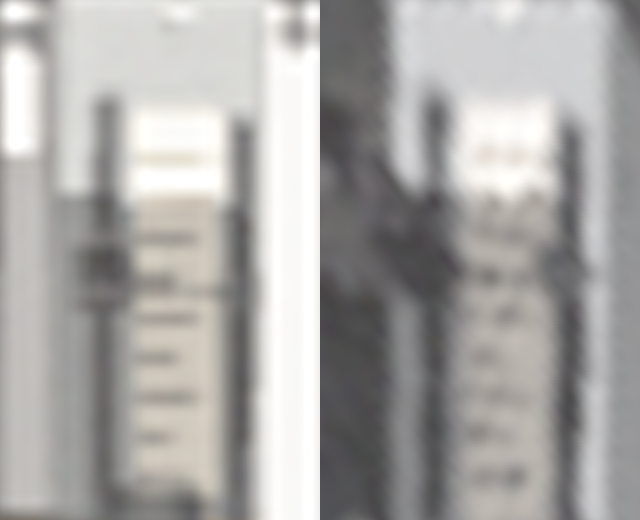

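```bash
python3 - <<'E'
from nd import *
a=np.load("pics/sceneA.npy")
def trough(img,n,y,x0,w=4.5,ref=None):
    x=np.arange(x0-w,x0+w+.1,.5);L=sample(img,n,x,np.full_like(x,y),50)
    if ref is not None: L=L-sample(ref,n,x,np.full_like(x,y),50)
    f=lambda x,m,s,h,c,d:g(x,m,s,-h)+c+d*(x-x0)
    try:
        r,_=curve_fit(f,x,L,[x0,1.7,40,L.max(),0]); return round(r[0],2) if abs(r[0]-x0)<4 and r[2]>3 else None
    except: return None
for n,A in(("scene",a),("top",np.load("pics/topA.npy"))):
  for x0 in(50,40,30,20,10):
    print(n,"line",x0,[(y,trough(A,n,y,x0+(1 if n=="scene" else .3))) for y in(-4,-2,0,2,4)])
  for x0 in (17,20):
    print(n,"index",x0,[(y,trough(A,n,y,x0)) for y in(-14,-13,-12,-11,-10,-9,-8,-7)])
  P=[np.load(f"pics/p{i}{sfx[n]}.npy") for i in(1,2,3)]
  for x0 in(18,20): print(n,"drag3-1",[(y,trough(P[2],n,y,x0,5,P[0])) for y in(-4,-2,0,2,4)])
  print(n,"drag1-3",[(y,trough(P[0],n,y,28,5,P[2])) for y in(-4,-2,0,2,4)])
  print(n,"drag2-3",[(y,trough(P[2],n,y,18,5,P[1])) for y in(-4,-2,0,2,4)])
  print(n,"index p3",[(y,trough(P[2],n,y,18)) for y in(-14,-13,-12,-11,-10,-9,-8,-7)])
E
```

```text
scene line 50 [(-4, np.float64(51.5)), (-2, np.float64(51.67)), (0, np.float64(51.24)), (2, np.float64(51.05)), (4, None)]
scene line 40 [(-4, np.float64(40.53)), (-2, np.float64(41.27)), (0, np.float64(41.96)), (2, np.float64(42.39)), (4, np.float64(41.82))]
scene line 30 [(-4, np.float64(31.59)), (-2, np.float64(32.36)), (0, np.float64(32.57)), (2, np.float64(32.4)), (4, None)]
scene line 20 [(-4, np.float64(20.84)), (-2, np.float64(21.26)), (0, np.float64(21.99)), (2, None), (4, None)]
scene line 10 [(-4, np.float64(11.53)), (-2, np.float64(11.19)), (0, np.float64(11.16)), (2, np.float64(11.13)), (4, np.float64(10.34))]
scene index 17 [(-14, None), (-13, None), (-12, None), (-11, None), (-10, None), (-9, None), (-8, None), (-7, None)]
scene index 20 [(-14, np.float64(19.07)), (-13, np.float64(19.36)), (-12, np.float64(19.75)), (-11, np.float64(20.18)), (-10, np.float64(20.52)), (-9, np.float64(20.76)), (-8, np.float64(20.94)), (-7, np.float64(21.02))]
scene drag3-1 [(-4, np.float64(21.17)), (-2, np.float64(21.11)), (0, None), (2, None), (4, None)]
scene drag3-1 [(-4, np.float64(20
[... 1528 characters left out ...]
17.16)), (-2, np.float64(17.1)), (0, np.float64(17.09)), (2, np.float64(17.1)), (4, np.float64(17.14))]
top drag3-1 [(-4, np.float64(17.76)), (-2, np.float64(17.7)), (0, np.float64(17.75)), (2, None), (4, None)]
top drag1-3 [(-4, np.float64(27.09)), (-2, np.float64(27.06)), (0, np.float64(27.05)), (2, np.float64(27.04)), (4, np.float64(27.06))]
top drag2-3 [(-4, np.float64(17.14)), (-2, np.float64(17.03)), (0, np.float64(17.02)), (2, np.float64(17.06)), (4, np.float64(17.14))]
top index p3 [(-14, np.float64(17.04)), (-13, np.float64(17.07)), (-12, np.float64(17.08)), (-11, np.float64(17.12)), (-10, np.float64(17.11)), (-9, np.float64(17.15)), (-8, np.float64(17.26)), (-7, np.float64(17.36))]
```

>>> apply_moves:
  deltas:
    - [1,0,-0.0003,0,0]
    - [1,0,-0.0005,0,0]
    - [1,0,-0.0005,0,0]
    - [1,0,-0.0005,0,0]

```text
clock: 26.85
position: [541.1, 10.0, 37.2]
orientation: [0.004, 0.713, 0.701, 0.004]
force: [10.3, 1.9, -7.2]
finger_gap: 0.11
```

```bash
python3 meas.py p4 3 | egrep "^(t|-6|-3|0|3|x)"; python3 - <<'E'
from nd import *
main("p4","p1")
x=np.arange(26,8,-1.)
for now,th in(("p2","p1"),("p3","p1"),("p4","p1"),("p4","p3")):
  for n in("top",):
    a=np.load(f"pics/{now}{sfx[n]}.npy");b=np.load(f"pics/{th}{sfx[n]}.npy")
    print(now,n,np.round(sum(sample(a,n,x,np.full_like(x,y),50)-sample(b,n,x,np.full_like(x,y),50) for y in (-2,-1,0,1,2,3))/6).astype(int).tolist())
E
```

```text
t 26.85 [541.06   9.96  37.21] [10.3  1.9 -7.2] 0.11
x [60, 58, 56, 54, 52, 50, 48, 46, 44, 42, 40, 38, 36, 34, 32, 30, 28, 26, 24, 22, 20, 18, 16, 14, 12, 10, 8, 6, 4, 2, 0, -2, -4, -6, -8]
-6 [248, 249, 249, 248, 224, 210, 235, 258, 259, 220, 172, 163, 160, 162, 133, 118, 148, 170, 167, 163, 154, 140, 145, 163, 140, 124, 155, 176, 174, 167, 162, 170, 170, 161, 129]
-3 [247, 249, 249, 249, 224, 207, 234, 257, 258, 223, 178, 165, 161, 163, 131, 113, 145, 168, 163, 137, 114, 115, 138, 163, 138, 117, 152, 174, 165, 140, 130, 158, 170, 159, 126]
0 [248, 249, 250, 250, 225, 208, 235, 258, 257, 225, 183, 170, 164, 163, 133, 116, 149, 175, 170, 132, 98, 101, 133, 165, 141, 118, 154, 176, 165, 130, 115, 155, 174, 163, 130]
3 [254, 256, 256, 255, 230, 214, 242, 265, 263, 231, 192, 174, 164, 162, 135, 121, 153, 177, 171, 135, 103, 105, 133, 162, 142, 123, 156, 175, 167, 135, 122, 155, 174, 164, 133]
top (-2, -1, 0) (array([ 1.774e+01,  1.790e+00,  3.900e-01,  2.732e+01,  4.200e-01,
       -1.000e-02]), array([0.08, 0.05, 0.01, 0.07, 0.01, 0.  ]))
top (1, 2, 3) (array([ 1.761e+01,  1.780e+00,  3.900e-01,  2.737e+01,  4.200e-01,
       -1.000e-02]), array([0.09, 0.06, 0.02, 0.08, 0.02, 0.01]))
top (-2, -1, 0, 1, 2, 3) (array([ 1.767e+01,  1.790e+00,  3.900e-01,  2.735e+01,  4.200e-01,
       -1.000e-02]), array([0.08, 0.06, 0.02, 0.08, 0.02, 0.  ]))
p2 top [47, 28, 8, -4, -7, -7, -12, -21, -27, -28, -22, -13, -3, 2, 3, 2, 2, 2]
p3 top [47, 29, 9, -4, -7, -9, -19, -35, -48, -53, -42, -25, -5, 5, 7, 4, 3, 2]
p4 top [47, 29, 11, -2, -7, -9, -19, -36, -48, -52, -42, -25, -6, 4, 4, 2, 1, 1]
p4 top [0, 1, 1, 1, 0, 0, -1, 0, 0, 1, 1, 0, -1, -2, -2, -3, -2, -1]
```

>>> apply_moves:
  deltas:
    - [1,0,-0.0003,0,0]
    - [1,0,-0.0005,0,0]
    - [1,0,-0.0005,0,0]
    - [1,0,-0.0005,0,0]

```text
clock: 27.55
position: [540.6, 10.0, 37.2]
orientation: [0.004, 0.713, 0.701, 0.004]
force: [10.0, 1.1, -7.9]
finger_gap: 0.111
```

```bash
python3 meas.py p5 3 | egrep "^(t)"; python3 - <<'E'
from nd import *
main("p5","p1")
x=np.arange(26,8,-1.)
for now,th in(("p5","p1"),("p5","p4"),("p4","p3"),("p3","p2")):
  for n in("top","scene"):
    a=np.load(f"pics/{now}{sfx[n]}.npy");b=np.load(f"pics/{th}{sfx[n]}.npy")
    print(now,th,n,np.round(sum(sample(a,n,x,np.full_like(x,y),50)-sample(b,n,x,np.full_like(x,y),50) for y in (-2,-1,0,1,2,3))/6).astype(int).tolist())
E
```

```text
t 27.55 [540.6    9.96  37.21] [10.   1.1 -7.9] 0.111
top (-2, -1, 0) (array([ 1.758e+01,  1.740e+00,  4.000e-01,  2.738e+01,  4.400e-01,
       -1.000e-02]), array([0.08, 0.05, 0.02, 0.07, 0.02, 0.01]))
top (1, 2, 3) (array([ 1.761e+01,  1.780e+00,  3.900e-01,  2.743e+01,  4.400e-01,
       -1.000e-02]), array([0.09, 0.06, 0.02, 0.08, 0.02, 0.01]))
top (-2, -1, 0, 1, 2, 3) (array([ 1.759e+01,  1.760e+00,  3.900e-01,  2.741e+01,  4.400e-01,
       -1.000e-02]), array([0.08, 0.06, 0.02, 0.08, 0.02, 0.01]))
p5 p1 top [48, 29, 9, -4, -7, -8, -18, -35, -48, -53, -43, -25, -6, 4, 5, 3, 2, 1]
p5 p1 scene [17, 3, -10, -20, -27, -31, -32, -29, -23, -16, -9, -4, -2, -1, -1, -1, 0, 0]
p5 p4 top [1, -1, -2, -2, 0, 1, 2, 1, 0, -1, -1, -1, 0, 0, 1, 1, 1, 0]
p5 p4 scene [9, 13, 15, 16, 14, 10, 6, 2, -1, -1, 0, 1, 2, 2, 1, 1, 1, 0]
p4 p3 top [0, 1, 1, 1, 0, 0, -1, 0, 0, 1, 1, 0, -1, -2, -2, -3, -2, -1]
p4 p3 scene [1, 1, 0, 0, 0, 0, 0, 0, 0, 0, 0, -1, -1, -1, -1, 0, 0, 0]
p3 p2 top [0, 1, 1, 0, 0, -1, -6, -15, -22, -25, -20, -12, -2, 3, 4, 3, 2, 1]
p3 p2 scene [0, -2, -7, -13, -21, -26, -29, -28, -23, -17, -10, -6, -3, -1, 0, 0, 1, 1]
```

View pics/p5.png

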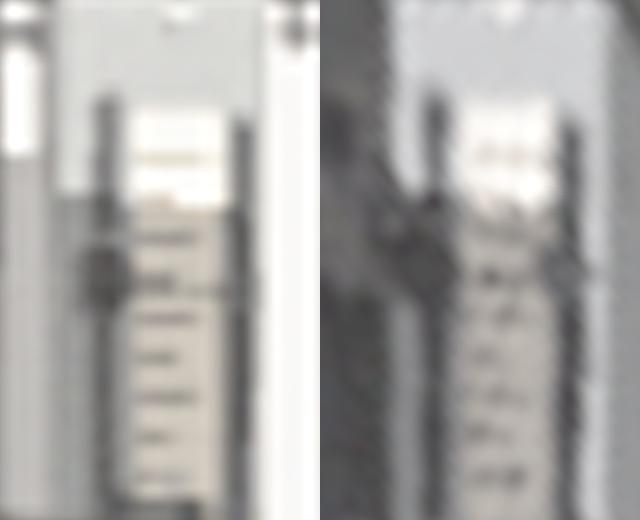

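>>> apply_moves:
  deltas:
    - [1,0,-0.0002,0,0]
    - [1,0,-0.0004,0,0]
    - [1,0,-0.0004,0,0]
    - [1,0,-0.0004,0,0]

```text
clock: 28.25
position: [540.2, 10.0, 37.2]
orientation: [0.004, 0.713, 0.701, 0.004]
force: [10.8, 1.2, -7.8]
finger_gap: 0.111
```

```bash
python3 meas.py p6 3 | egrep "^(t)"; python3 - <<'E'
from nd import *
main("p6","p1")
x=np.arange(26,8,-1.)
for now,th in(("p6","p5"),("p6","p3")):
  for n in("top","scene"):
    a=np.load(f"pics/{now}{sfx[n]}.npy");b=np.load(f"pics/{th}{sfx[n]}.npy")
    print(now,th,n,np.round(sum(sample(a,n,x,np.full_like(x,y),50)-sample(b,n,x,np.full_like(x,y),50) for y in (-2,-1,0,1,2,3))/6).astype(int).tolist())
print(proj("top",g2w(np.array([20.35,17.07,17.3]),np.array([0,-12,0]),50)))
a=np.load("pics/p6.npy").mean(2)
print(a[160:176,255:270].astype(int))
E
```

```text
t 28.25 [540.18   9.97  37.19] [10.8  1.2 -7.8] 0.111
top (-2, -1, 0) (array([ 1.761e+01,  1.760e+00,  3.900e-01,  2.735e+01,  4.400e-01,
       -1.000e-02]), array([0.09, 0.06, 0.02, 0.08, 0.02, 0.01]))
top (1, 2, 3) (array([ 1.757e+01,  1.770e+00,  3.800e-01,  2.741e+01,  4.300e-01,
       -1.000e-02]), array([0.09, 0.06, 0.02, 0.08, 0.02, 0.01]))
top (-2, -1, 0, 1, 2, 3) (array([ 1.759e+01,  1.770e+00,  3.900e-01,  2.738e+01,  4.400e-01,
       -1.000e-02]), array([0.09, 0.06, 0.02, 0.08, 0.02, 0.01]))
p6 p5 top [0, 0, 0, 0, 0, 0, 0, 1, 1, 1, 1, 0, -1, -1, 0, 1, 2, 1]
p6 p5 scene [0, 0, 0, 0, 0, 0, 0, 0, 0, 0, 0, 0, 0, -1, -1, -1, -1, -1]
p6 p3 top [1, 0, 0, 0, 0, 0, 1, 1, 1, 1, 0, -1, -2, -2, -2, -1, 0, 0]
p6 p3 scene [10, 13, 16, 16, 13, 10, 5, 1, -1, -2, -1, 0, 0, 0, 0, 0, 0, 0]
[[262.42050565 165.99036374]
 [266.07603032 166.98577501]
 [262.41735173 166.90957128]]
[[111 119  94  53  84 173 192 183 191 246 252 253 230 119  86]
 [108 109  88  52  68 113 155 161 159 172 174 177 137  77  80]
 [112 114  90  57  71 110 149 156 156 152 155 158 127  65  64]
 [110 112  93  69  81 105 119 115 112 114 130 159 131  65  63]
 [110  98  69  52  58 103 156 166 162 161 163 165 132  70  61]
 [111  86  54  42  45  81 148 161 157 162 163 167 132  72  65]
 [117  84  55  44  45  62  98 104 103 145 158 160 120  73  68]
 [112  88  58  52  51  68 106 114 115 136 133 128  91  64  69]
 [112  95  75  70  79 106 152 161 160 160 161 163 115  73  70]
 [110  99  69  47  68 101 117 119 116 117 134 156 118  61  65]
 [113 113  86  59  85 125 159 164 165 166 167 167 120  60  66]
 [114 114  90  56  86 122 155 160 158 168 172 169 122  61  62]
 [111 112  89  57  87 117 119 115 115 152 169 169 122  59  59]
 [114 113  89  56  86 124 158 166 164 163 167 171 122  63  61]
 [111 112  90  57  88 124 154 158 157 155 160 168 123  61  65]
 [112 111  88  58  87 120 122 116 113 115 137 163 122  61  68]]
```

The drag needle and the set index now sit in the same top-view row (167). In the scene view they also agree, at about 20.3 and 20.2 mm. The handle's travel, about 33 mm, matches the index reading. I'll hold here for over a second.

>>> apply_moves:
  deltas:
    - [1,0,0,0,0]
    - [1,0,0,0,0]
    - [1,0,0,0,0]
    - [1,0,0,0,0]
    - [1,0,0,0,0]
    - [1,0,0,0,0]
    - [1,0,0,0,0]
    - [1,0,0,0,0]

```text
clock: 29.35
position: [540.2, 10.0, 37.2]
orientation: [0.004, 0.713, 0.701, 0.004]
force: [10.2, 1.0, -7.6]
finger_gap: 0.109
```

>>> apply_moves:
  deltas:
    - [1,0,0,0,0]
    - [1,0,0,0,0]
    - [1,0,0,0,0]
    - [1,0,0,0,0]
    - [1,0,0,0,0]
    - [1,0,0,0,0]
    - [1,0,0,0,0]
    - [1,0,0,0,0]

```text
clock: 30.15
position: [540.2, 10.0, 37.2]
orientation: [0.004, 0.713, 0.701, 0.004]
force: [10.6, 1.6, -7.6]
finger_gap: 0.115
```

>>> apply_moves:
  deltas:
    - [1,0,0.001,0,0]
    - [1,0,0.003,0,0]
    - [1,0,0.005,0,0]
    - [1,0,0.007,0,0]
    - [1,0,0.01,0,0]
    - [1,0,0.013,0,0]
    - [1,0,0.016,0,0]
    - [1,0,0.018,0,0]

```text
clock: 30.95
position: [556.8, 9.7, 37.1]
orientation: [0.003, 0.713, 0.702, 0.003]
force: [5.9, 0.6, -3.6]
finger_gap: 0.111
```

>>> apply_moves:
  deltas:
    - [1,0,0.001,0,0]
    - [1,0,0.003,0,0]
    - [1,0,0.005,0,0]
    - [1,0,0.007,0,0]
    - [1,0,0.009,0,0]
    - [1,0,0.01,0,0]
    - [1,0,0.01,0,0]
    - [1,0,0.01,0,0]

```text
clock: 31.75
position: [564.8, 9.6, 37.1]
orientation: [0.001, 0.712, 0.702, 0.001]
force: [5.2, 1.1, -0.2]
finger_gap: 0.11
```

>>> apply_moves:
  deltas:
    - [1,0,0.001,0,0]
    - [1,0,0.003,0,0]
    - [1,0,0.004,0,0]
    - [1,0,0.005,0,0]
    - [1,0,0.006,0,0]
    - [1,0,0.007,0,0]
    - [1,0,0.007,0,0]
    - [1,0,0.007,0,0]

```text
clock: 32.55
position: [571.4, 9.5, 37.1]
orientation: [0.0, 0.712, 0.702, 0.0]
force: [3.9, 0.7, 5.0]
finger_gap: 0.113
```

>>> apply_moves:
  deltas:
    - [1,0,0.001,0,0]
    - [1,0,0.002,0,0]
    - [1,0,0.003,0,0]
    - [1,0,0.003,0,0]
    - [1,0,0.003,0,0]

```text
clock: 33.05
position: [573.0, 9.5, 37.0]
orientation: [-0.001, 0.712, 0.702, -0.001]
force: [0.6, -0.5, 7.9]
finger_gap: 0.113
```

>>> apply_moves:
  deltas:
    - [1,0,0.0005,0,0]
    - [1,0,0.001,0,0]
    - [1,0,0.001,0,0]

```text
clock: 33.35
position: [573.0, 9.5, 37.0]
orientation: [-0.002, 0.712, 0.702, -0.002]
force: [-2.8, 0.1, 9.8]
finger_gap: 0.109
```

>>> apply_moves:
  deltas:
    - [0.8,0,0,0,0]
    - [0.6,0,0,0,0]
    - [0.3,0,0,0,0]
    - [0.3,0,0,0,0]
    - [0.3,0,0,-0.015,0]
    - [0.3,0,0,-0.035,0]
    - [0.3,0,0,-0.07,0]
    - [0.3,0,0,-0.11,0]

```text
clock: 34.15
position: [573.7, 9.7, 147.1]
orientation: [-0.001, 0.712, 0.702, -0.001]
force: [1.3, 0.2, 0.3]
finger_gap: 0.35
```

```bash
python3 - <<'E'
from h import *
go((480,160,200),(400,330,220))
E
```

```text
t 34.15 pos [573.7   9.7 147.1] F [1.3 0.2 0.3] gap 0.35 yax [ 1.    -0.015 -0.003] q [-0.16  0.12  1.88 -0.    1.14 -0.14]
(480, 160, 200) delta tool m [0.1489, -0.0962, -0.0525] norm 185.0
(400, 330, 220) delta tool m [0.3177, -0.1788, -0.0722] norm 372.0
```

>>> apply_moves:
  deltas:
    - [0.3,0.02,-0.01,-0.03,0]
    - [0.3,0.06,-0.03,-0.06,0]
    - [0.3,0.1,-0.05,-0.09,0]
    - [0.3,0.14,-0.08,-0.1,0]
    - [0.3,0.18,-0.1,-0.1,0]
    - [0.3,0.22,-0.12,-0.1,0]
    - [0.3,0.26,-0.15,-0.1,0]
    - [0.3,0.3,-0.16,-0.1,0]

```text
clock: 34.95
position: [417.0, 313.3, 247.8]
orientation: [-0.0, 0.712, 0.702, 0.0]
force: [1.2, -0.1, 0.2]
finger_gap: 0.346
```

>>> apply_moves:
  deltas:
    - [0.3,0,0,0,0]
    - [0.3,0,0,0,0]

```text
clock: 35.15
position: [418.9, 312.4, 247.3]
orientation: [0.0, 0.712, 0.703, -0.0]
force: [0.3, 0.3, -0.5]
finger_gap: 0.354
```

```bash
python3 meas.py f1 4 | egrep "^(t|x|-12|-8|-3|0|3)"; python3 - <<'E'
from nd import *
a=np.load("pics/f1.npy");A=np.load("pics/topA.npy");b=np.load("pics/f1s.npy");B=np.load("pics/sceneA.npy")
print(a.mean(2)[160:176,255:270].astype(int)); print(A.mean(2)[160:176,255:270].astype(int))
x=np.arange(28,6,-1.)
for n,p,q in(("top",a,A),("scene",b,B)):
  for y in(-6,-4,-2,0,2,4): print(n,y,(sample(p,n,x,np.full_like(x,y),50)-sample(q,n,x,np.full_like(x,y),50)).astype(int).tolist())
s=b[150:300,200:380].clip(0,255).astype(np.uint8)
cv2.imwrite("pics/f1scene.png",cv2.resize(s[:,:,::-1],None,fx=4.2,fy=4,interpolation=cv2.INTER_CUBIC))
cv2.imwrite("pics/f1top.png",cv2.resize(a[130:260,220:390].clip(0,255).astype(np.uint8)[:,:,::-1],None,fx=4.5,fy=4.5,interpolation=cv2.INTER_CUBIC))
E
```

```text
t 35.15 [418.93 312.42 247.27] [ 0.3  0.3 -0.5] 0.354
x [60, 58, 56, 54, 52, 50, 48, 46, 44, 42, 40, 38, 36, 34, 32, 30, 28, 26, 24, 22, 20, 18, 16, 14, 12, 10, 8, 6, 4, 2, 0, -2, -4, -6, -8]
-12 [249, 251, 252, 251, 240, 233, 244, 252, 250, 250, 250, 250, 250, 250, 249, 250, 252, 252, 251, 256, 244, 195, 198, 246, 257, 252, 252, 252, 252, 252, 252, 252, 252, 252, 251]
-8 [248, 249, 249, 248, 224, 209, 234, 251, 247, 245, 245, 246, 246, 246, 232, 225, 238, 249, 248, 254, 243, 199, 201, 246, 243, 228, 241, 249, 247, 246, 246, 247, 247, 246, 233]
-3 [246, 248, 249, 248, 222, 204, 232, 252, 247, 231, 222, 238, 251, 248, 221, 205, 232, 254, 251, 227, 195, 166, 191, 248, 236, 212, 237, 252, 247, 230, 222, 240, 251, 246, 218]
0 [248, 249, 249, 249, 222, 205, 234, 254, 248, 222, 207, 234, 255, 250, 224, 207, 235, 259, 256, 214, 169, 152, 190, 249, 237, 212, 238, 255, 248, 221, 208, 237, 254, 248, 220]
3 [252, 255, 256, 255, 227, 209, 240, 261, 255, 228, 212, 242, 263, 258, 231, 215, 244, 270, 270, 221, 168, 151, 193, 255, 243, 215, 242, 259, 253, 224, 212, 240, 259, 252, 225]
[[168 198 154 
[... 2422 characters left out ...]
 0, 15, 15, 7, 4, 3, 2, 1]
top 4 [4, 4, 8, 14, 15, 8, -2, -17, -41, -70, -91, -95, -71, -36, 0, 18, 16, 7, 3, 3, 3, 2]
scene -6 [0, 0, 0, 0, 1, 0, -9, -23, -33, -34, -27, -15, -4, 3, 5, 3, 1, 0, 0, 0, 0, 0]
scene -4 [0, 0, 1, 0, -5, -18, -36, -50, -57, -54, -43, -26, -10, 3, 9, 9, 6, 2, 0, 0, 0, 0]
scene -2 [0, 0, -1, -6, -20, -38, -59, -78, -86, -82, -69, -49, -25, -9, 1, 5, 5, 3, 1, 0, 0, 0]
scene 0 [4, 6, 6, -1, -15, -33, -52, -70, -82, -83, -71, -50, -32, -16, -7, -2, 0, 2, 2, 1, 1, 0]
scene 2 [3, 3, 4, 2, -4, -22, -45, -65, -76, -74, -60, -40, -23, -11, -6, -4, -3, 0, 3, 6, 6, 4]
scene 4 [-3, -5, -9, -19, -35, -55, -77, -90, -91, -81, -62, -43, -29, -20, -21, -22, -20, -14, -5, 1, 4, 3]
```

View pics/f1.png

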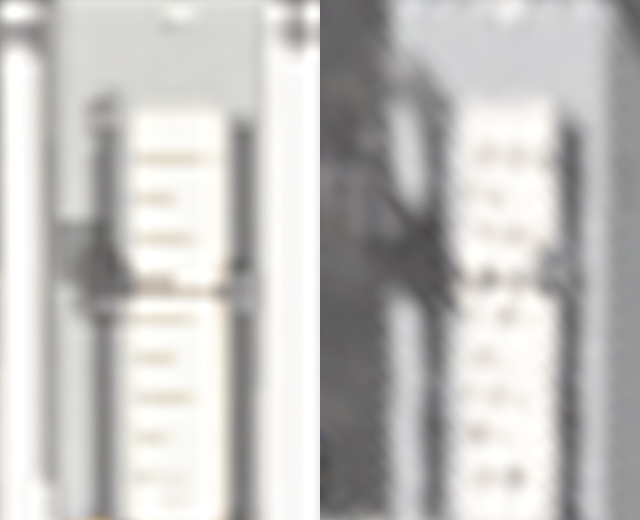

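View pics/f1scene.png

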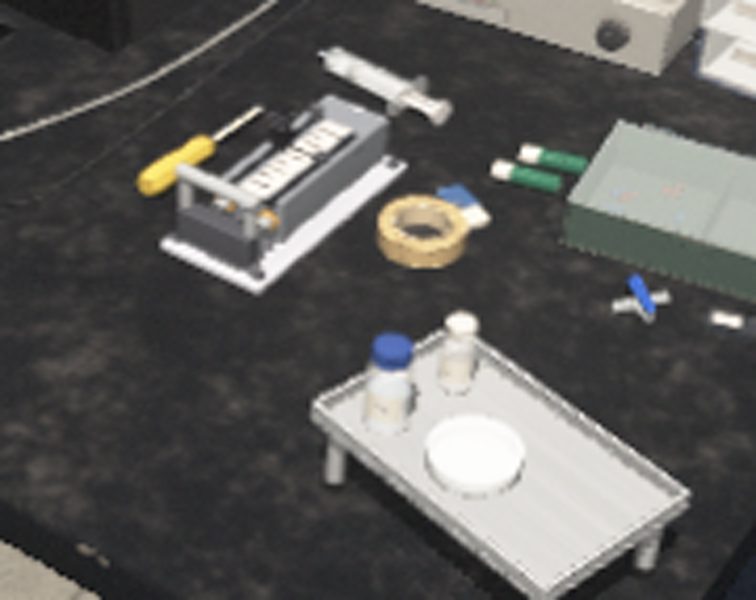

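View pics/f1top.png

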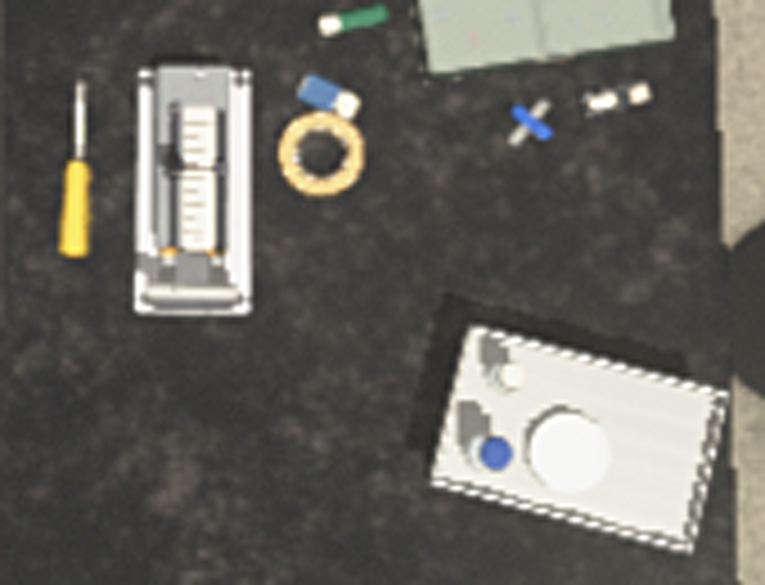

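The final views show the drag needle running straight into the index needle, and the handle home. Both vials stand upright in the tray beside the dish at about (390,385) and (458,355). The tape, driver and dish are where they were. I'm handing in.

```bash
python3 -c "
from bench import workorder
print(workorder.hand_in())"
```

```text
the job is handed in; nothing more can be done
None
```

The check pull is done and handed in at about 35 s of the 72 s allowed; I got no verdict back. The steps were done in the order asked:

- **Vials:** both stand upright on the floor of the dish tray, beside the dish.
- **Zeroing:** the drag pointer went back until it met a firm stop. My first push missed, because the fingertips sit about 20 mm above the reported TCP and passed over the tab without contact. I lowered the arm and repeated it.
- **Pull:** I pulled the handle out in small steps until the pointer was level with the index, and held it still for over 1.5 s.
- **Return:** I eased the handle back to its starting position in small steps. It met the home stop, and only then did I let go.

**Last checks**
- In the top view the drag needle and the index needle lie in one line, in the same pixel row. The index is where it was at the start.
- The handle travelled about 33 mm, against an index reading of about 33.3 mm.
- Both vials are upright, and the dish, tape and driver look unmoved. I did not check the mug in the final pictures; the arm passed well above it.

**Uncertainty:** one top-view pixel covers about 3 mm. My estimates of the pointer position differed by up to about 1 mm, so I can only say the needles are level to within about that.

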